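# Half-time football treats

### The arm

A 7-joint arm with a two-finger parallel gripper is mounted at the origin on the work surface. World frame = base frame: x ahead of the robot, y to its left, z up, the work surface at z = 0. Lengths are in m, angles in rad, forces in N, time in s.
With the tool pointing down it reaches from about 0.4 to 0.875 m from the base axis. Payload 6.5 kg.
Tool frame: the origin (TCP) lies between the finger pads; the fingertips stand 25 mm ahead of it and the grasp point (between the pads) lies 6 mm ahead of it (bot.finger_overhang is the distance from the TCP to the fingertips, in m); y points along the fingers, z is the direction in which the jaws open and shut, and the axes are right-handed (so a half turn about y gives the same grasp; the last joint's range is limited). The gripper opens to 88 mm and grips with 3 to 60 N. Pads are 18 mm wide; open, the fingers measure 123 mm over their backs; the gripper's body (75 mm by 187 mm) begins 45 mm behind the grasp point.
Start: joints at [-1.374, 0.536, -0.004, 1.538, 0.003, 1.067, -0.071], TCP at [0.169, 0.628, 0.264] pointing down, gripper open.
Joint ranges: [-2.7, 2.7], [-0.37, 2.16], [-1.27, 1.26], [0.24, 2.4], [-1.31, 4.45], [0.19, 1.91], [-2.76, 2.76]. Speed limits (rad/s): [2.39, 2.39, 3.14, 3.14, 3.14, 3.14, 3.14].

### API

Orientations are given as a rotation vector (axis times angle).
In Python, from cell import bot gives the robot as it stands.
- The arm moves only by the shell command python3 -m jog 'ROWS' [OPENING]. ROWS is JSON, a list of rows, each a list of 2 entries, a list of its own where there are three numbers: the shift along the tool's x, y, z as a fraction of full scale, then the turn about the tool's y as a fraction of full scale. In form: [[[dx, dy, dz], twist], ...]. A call has 1 to 12 rows; each row is the pose to reach, as a shift and turn from the pose commanded when the call began, along the tool's axes at that moment, turning the shorter way round; what a row does not reach only later rows make up. Full scale, the value 1, is 0.08 m for a shift and 2 pi rad for a turn. A row lasts 1/12 s, in which the tool goes at most 41.7 mm and 7.16 degrees, less where a joint would pass 70% of its speed; a pose out of reach is approached as far as the arm can. A call with a number of a shift or a turn outside -1 to 1 is refused whole. A call with a gripper value outside its range is refused whole. OPENING is the opening, from 0 (shut) to 1 (fully open), set as the call begins (- or left out, the last holds). The fingers move at their own pace and stop on an object; the grip force is fixed at half the most. Time passes only in rows, so rows that repeat a pose let the fingers close. It gives the time, the measured TCP pose, the force and the opening at its end, in the units of the state.
- bot.get_state(): the state, without advancing time (a new reading comes with each control period).
- bot.get_image(name): name is "side" or "top" or "wrist"; returns a dict with "frame" (480x640x3 uint8, red, green, blue), "depth" (480x640 float32, m along the optical axis (not along the pixel's ray), 0 where there is no reading), "vertical_fov" (degrees; the focal length in pixels is half the picture's height over the tangent of half this angle, whatever the lens; pixels are square), "cx", "cy" (the principal point, pixels), "cam_to_world" (4x4, takes a point from camera to world coordinates); the wrist camera has in their place "mount" (4x4, takes a point from camera to tool coordinates, whose origin is the TCP and whose axes are the tool frame's). Camera axes: x right, y up, looking along -z (the intrinsics and any distortion apply to the point x, -y, -z); pixel columns grow to the right and rows downward; lengths in m; the calibration is good to about 2 mm. A picture is of the moment at which its call begins: read the wrist's pose just before it.
- bot.sign_off(): hands the job in, once; it reports no verdict.
The state is a dict: "time": time; "joint_positions": joint angles; "dq": joint speeds; "tau": joint torques, N m; "eef_pos": TCP position; "ee_rot": TCP orientation; "ft_force": force on the tool from outside, world axes, zero at the start; "torque": the same for the moment, N m; "grip_width": opening from 0.0 (shut) to 1.0 (fully open).
Only numpy, scipy, OpenCV 4.12 (cv2) and the standard library are available. Lean on these libraries where they do the work, as an engineer would, in place of code of your own. Each camera call takes 0.05 s, during which the arm holds its last target.

### The job

Open the football mould by lifting off its clear top half and laying it down on the counter clear of the mould, then take every candy football out of the mould and lay it in the tray compartment lined in its own colour. When all of them are served, put the top half back on the empty mould so that it sits fully down, and last press the counter bell's plunger all the way down to call everyone; leave the other things on the counter where they are.

Things in the scene. Friction and masses are not known exactly. Their poses are not given: they have to be found in the camera images.
- mould: lower half of the two-part mould, white plastic, fixed. Origin: centre of its underside. Flange 184 (x) x 224 (y) x 6 mm; on it a block 158 (x) x 198 (y), its flat top 24 mm above the counter, with six football-shaped hollows 11 mm deep, long axes along x, centred at x = -39.5, 39.5 and y = -66, 0, 66 mm; some are empty
- mould_top: clear top half, on the mould at the start: shell open below, outside 174 (x) x 214 (y) x 50 mm tall, blue edge. Origin: centre of its lower rim. Closed, its 4 mm walls pass round the block (4 mm play each side), the rim stands on the flange (6 mm up), axes agree; lift 50 mm to clear the footballs. Blue bar grip on top: 56 (x) x 14 (y) mm, 50 to 78 mm above the rim. 0.35 kg
- tray: shallow pale wooden tray, loose, 0.9 kg, 164 (x) x 202 (y) mm. Origin: centre of its underside. Six compartments, two along x, three along y, 76 (x) x 62 (y) mm inside, 4 mm walls; floor 6 mm and wall tops 13 mm above the counter; each floor is lined with paper in one colour, a tab of that colour on its wall. The counter between tray and mould, on the robot's side of the bell, is clear
- ball_red: solid candy football, red with white laces and stripes; 62 mm long along its own x, 36 mm across, eight slightly flat sides, about 55 g. Origin: its centre. In the mould that is 31 mm above the counter, 7 mm above the mould's top face. May be absent (None)
- ball_yellow: solid candy football, yellow with white laces and stripes; 62 mm long along its own x, 36 mm across, eight slightly flat sides, about 55 g. Origin: its centre. In the mould that is 31 mm above the counter, 7 mm above the mould's top face. May be absent (None)
- ball_green: solid candy football, green with white laces and stripes; 62 mm long along its own x, 36 mm across, eight slightly flat sides, about 55 g. Origin: its centre. In the mould that is 31 mm above the counter, 7 mm above the mould's top face. May be absent (None)
- ball_blue: solid candy football, blue with white laces and stripes; 62 mm long along its own x, 36 mm across, eight slightly flat sides, about 55 g. Origin: its centre. In the mould that is 31 mm above the counter, 7 mm above the mould's top face. May be absent (None)
- ball_white: solid candy football, white with brown laces and stripes; 62 mm long along its own x, 36 mm across, eight slightly flat sides, about 55 g. Origin: its centre. In the mould that is 31 mm above the counter, 7 mm above the mould's top face. May be absent (None)
- ball_brown: solid candy football, brown (dark chocolate) with white laces and stripes; 62 mm long along its own x, 36 mm across, eight slightly flat sides, about 55 g. Origin: its centre. In the mould that is 31 mm above the counter, 7 mm above the mould's top face. May be absent (None)
- slot_red (a point): centre of the floor of the tray's red-lined compartment, axes as the tray's (76 mm along x, 62 mm along y); a football lying there has its centre 18 mm above this point
- slot_yellow (a point): centre of the floor of the tray's yellow-lined compartment, axes as the tray's (76 mm along x, 62 mm along y); a football lying there has its centre 18 mm above this point
- slot_green (a point): centre of the floor of the tray's green-lined compartment, axes as the tray's (76 mm along x, 62 mm along y); a football lying there has its centre 18 mm above this point
- slot_blue (a point): centre of the floor of the tray's blue-lined compartment, axes as the tray's (76 mm along x, 62 mm along y); a football lying there has its centre 18 mm above this point
- slot_white (a point): centre of the floor of the tray's white-lined compartment, axes as the tray's (76 mm along x, 62 mm along y); a football lying there has its centre 18 mm above this point
- slot_brown (a point): centre of the floor of the tray's brown-lined compartment, axes as the tray's (76 mm along x, 62 mm along y); a football lying there has its centre 18 mm above this point
- bell: loose counter bell, 0.35 kg: black base 84 mm across, steel dome 75 mm across and 48 mm high. Origin: centre of its underside
- bell_top (a point): top centre of the bell's brass plunger head, 22 mm across, 68 mm above the bell's underside when up
- bell_plunger (a joint): travel of the bell's spring plunger, m: 0 up, 0.006 fully down at its stop, where the spring pushes back 4 N (1.2 N at the top of its travel)
- remote_long: black remote control, 190 x 48 x 20 mm, bystander. Origin: centre of its underside, x along its length
- remote_small: black remote control, 140 x 36 x 16 mm, bystander. Origin: centre of its underside, x along its length
- soda_can: red drinks can, 66 mm across, 122 mm tall, bystander. Origin: centre of its underside
- tumbler: amber tumbler, 84 mm across, 95 mm tall, bystander. Origin: centre of its underside
- coasters: stack of round cork and wood coasters, 96 mm across, 20 mm tall, bystander. Origin: centre of its underside
- snack_bowl: white snack bowl, 170 mm across, 65 mm tall, bystander. Origin: centre of its underside
There are look-alikes about, which are no part of the job. What is shaped like the bell but green is not meant.

How it is judged:
On the way, in this order (a step that is already met when the one before it is completed fails the run):
1. the top half of the mould is off and laid down on the counter clear of the mould (horizontal distance between mould_top and mould above 0.15 m and height (world z) of mould_top below 0.03 m and angle between mould_top's own z axis and vertical below 0.2 rad and linear speed of mould_top below 0.05 m/s and contact force between mould_top and the fingers below 0.2 N), for 0.2 s.
2. every football lies released in the compartment of its own colour (x of ball_red in the frame of slot_red between -0.018 and 0.018 m and y of ball_red in the frame of slot_red between -0.02 and 0.02 m and z of ball_red in the frame of slot_red below 0.023 m and angle between ball_red's own x axis and vertical between 1.35 and 1.79 rad and linear speed of each of ball_red, ball_yellow, ball_green, ball_blue, ball_white, ball_brown below 0.03 m/s and contact force between each of ball_red, ball_yellow, ball_green, ball_blue, ball_white, ball_brown and the fingers below 0.2 N and x of ball_yellow in the frame of slot_yellow between -0.018 and 0.018 m and y of ball_yellow in the frame of slot_yellow between -0.02 and 0.02 m and z of ball_yellow in the frame of slot_yellow below 0.023 m and angle between ball_yellow's own x axis and vertical between 1.35 and 1.79 rad and x of ball_green in the frame of slot_green between -0.018 and 0.018 m and y of ball_green in the frame of slot_green between -0.02 and 0.02 m and z of ball_green in the frame of slot_green below 0.023 m and angle between ball_green's own x axis and vertical between 1.35 and 1.79 rad and x of ball_blue in the frame of slot_blue between -0.018 and 0.018 m and y of ball_blue in the frame of slot_blue between -0.02 and 0.02 m and z of ball_blue in the frame of slot_blue below 0.023 m and angle between ball_blue's own x axis and vertical between 1.35 and 1.79 rad and x of ball_white in the frame of slot_white between -0.018 and 0.018 m and y of ball_white in the frame of slot_white between -0.02 and 0.02 m and z of ball_white in the frame of slot_white below 0.023 m and angle between ball_white's own x axis and vertical between 1.35 and 1.79 rad and x of ball_brown in the frame of slot_brown between -0.018 and 0.018 m and y of ball_brown in the frame of slot_brown between -0.02 and 0.02 m and z of ball_brown in the frame of slot_brown below 0.023 m and angle between ball_brown's own x axis and vertical between 1.35 and 1.79 rad), for 0.3 s.
3. the top half is back on the mould, fully down (horizontal distance between mould_top and mould below 0.008 m and z of mould_top in the frame of mould below 0.0095 m and angle between mould_top's own z axis and vertical below 0.05 rad and angle between the x axis of mould_top and the x axis of mould, either way round below 0.08 rad and linear speed of mould_top below 0.03 m/s and contact force between mould_top and the fingers below 0.2 N), for 0.3 s.
4. the bell's plunger is pressed down to its stop (value of joint bell_plunger above 0.005 m), for 0.04 s.
At the end, for the whole second after the job is handed in: Each football lies flat and still in its own colour's compartment, centre within 18 mm (x) and 20 mm (y) of the middle; the top half sits on the mould within 8 mm, 0.08 rad square, fully down (3.5 mm); the bell is upright, plunger up (all of step 2 and all of step 3 and value of joint bell_plunger below 0.0015 m and angle between bell's own z axis and vertical below 0.1 rad and height (world z) of bell below 0.01 m); the robot touches nothing.
It fails at once if a bystander (remotes, can, tumbler, coasters, bowl) is pushed more than 50 mm or knocked over (distance of any of remote_long, remote_small, soda_can, tumbler, coasters, snack_bowl from where it was at the start of the episode above 0.05 m or angle between any of remote_long, remote_small, soda_can, tumbler, coasters, snack_bowl's own z axis and vertical above 0.5 rad).
Of ball_red, ball_yellow, ball_green, ball_blue, ball_white, ball_brown only 3 to 5 are there at a start; the rules pass over those that are not, and their reading is None.
At some moment in a run one of ball_red, ball_yellow, ball_green, ball_blue, ball_white, ball_brown, bell may be knocked a few centimetres aside while the robot is not near it.
Once in a run the grip may slacken for a moment while it holds something.
It also fails if it takes over 210 s, if anything falls off the work surface, if the arm or the gripper's body presses on something with over 40 N, if the wrist force passes 120 N, or if a joint passes its speed limit or range.

## Working session

There is one attempt and no reset: what is moved stays moved. The work goes in short steps, Python scripts to look and compute and a shell command to move; the robot and the scene stay as the last step left them, time stands still between calls to the robot, and variables do not carry over. Pictures are saved under pics/ and viewed, and the job is handed in when it is done.

```bash
ls; mkdir -p pics
cat > h.py <<'E'
import numpy as np, cv2
from scipy.spatial.transform import Rotation as R
from cell import bot
def grab(name,fn=None):
    s=bot.get_state(); im=bot.get_image(name)
    if fn: cv2.imwrite('pics/'+fn,cv2.cvtColor(im['frame'],cv2.COLOR_RGB2BGR))
    return s,im
def cam(s,im):
    if 'cam_to_world' in im: return np.array(im['cam_to_world'])
    T=np.eye(4);T[:3,:3]=R.from_rotvec(s['ee_rot']).as_matrix();T[:3,3]=s['eef_pos']
    return T@np.array(im['mount'])
E
python3 - <<'E'
from h import *
for n in ['top','side','wrist']:
    s,im=grab(n,n+'0.png')
    print({k:(v if k not in('frame','depth') else v.shape) for k,v in im.items()})
print(s)
print(R.from_rotvec(s['ee_rot']).as_matrix().round(3))
E
```

```text
pics
{'frame': (480, 640, 3), 'depth': (480, 640), 'vertical_fov': 46.45035870196038, 'cx': 305.25226856942305, 'cy': 232.32668037934462, 'cam_to_world': array([[ 0.00873223,  0.98689108, -0.16115129,  0.36331357],
       [-0.99984225,  0.01110971,  0.01385788, -0.07136425],
       [ 0.01546656,  0.16100486,  0.98683242,  1.24561496],
       [ 0.        ,  0.        ,  0.        ,  1.        ]])}
{'frame': (480, 640, 3), 'depth': (480, 640), 'vertical_fov': 48.061009002229135, 'cx': 320.906742464818, 'cy': 232.51302023391486, 'cam_to_world': array([[ 0.89711003,  0.32730598, -0.29675644,  0.14866343],
       [-0.44164012,  0.64588827, -0.62272173, -0.94085478],
       [-0.01214904,  0.68970946,  0.7239843 ,  1.07412879],
       [ 0.        ,  0.        ,  0.        ,  1.        ]])}
{'frame': (480, 640, 3), 'depth': (480, 640), 'vertical_fov': 65.91061960050648, 'cx': 320.4990269863518, 'cy': 245.597655972521, 'mount': array([[ 7.12178604e-04, -9.50848472e-01, -3.09655738e-01,
        -8.05490035e-02],
       [ 1.87874551e-04,  3.09655939e-01, -9.50848655e-01,
        -1.21397150e-01
[... 248 characters left out ...]
19  ,  1.53871736,  0.00263367,
        1.06729891, -0.07121346]), 'dq': array([-2.58400947e-04,  9.23513353e-04,  5.72765820e-04, -4.27871002e-03,
        1.80036614e-04, -7.24551285e-04,  8.38724742e-05]), 'tau': array([ 2.43210394e-03, -5.72077096e+01,  9.93770175e-01, -2.52233112e+01,
       -5.61625196e-02,  1.34140800e-02,  1.68184647e-05]), 'eef_pos': array([0.16875763, 0.62720643, 0.26296089]), 'ee_rot': array([-1.56243042,  0.20632274, -0.20625095]), 'ft_force': array([-1.04562155e-02,  1.10115998e+00,  1.99759047e-04]), 'torque': array([-0.01475158,  0.02540723,  0.04239412]), 'grip_width': 1.0027767894213448}
[[ 0.966 -0.     0.26 ]
 [-0.26  -0.001  0.966]
 [ 0.    -1.    -0.001]]
```

View images.

View pics/top0.png

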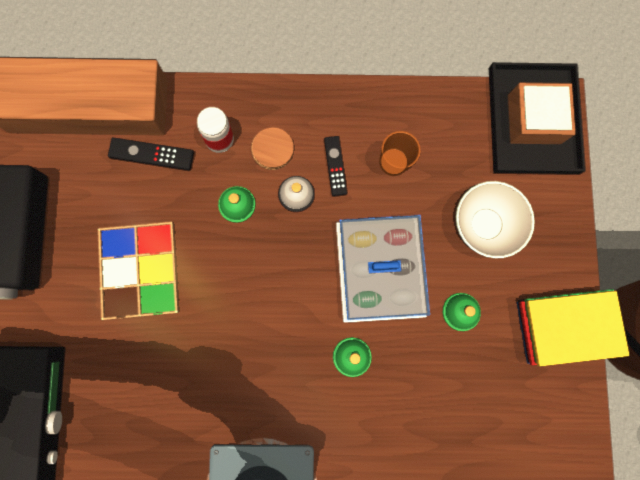

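View pics/side0.png

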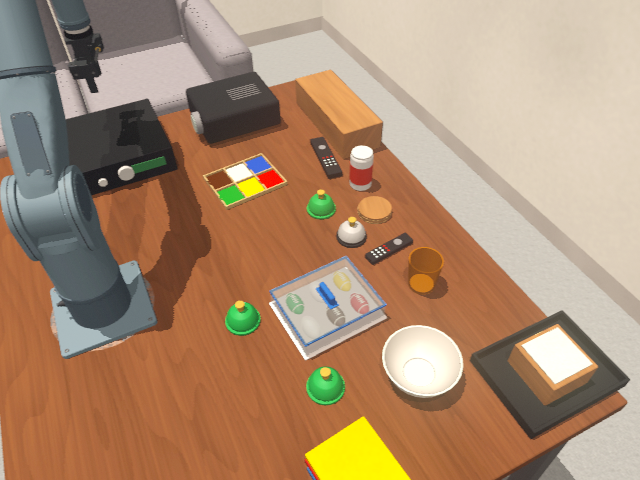

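View pics/wrist0.png

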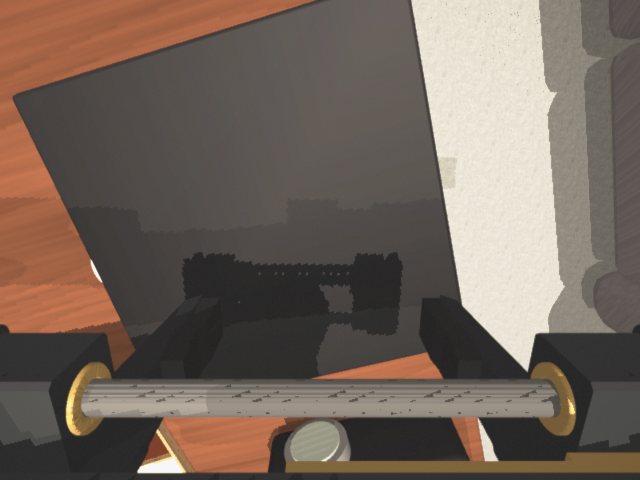

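Run:
```python
import cv2
a=cv2.imread('pics/top0.png')
cv2.imwrite('pics/c1.png',cv2.resize(a[200:335,320:450],None,fx=4.4,fy=4.4,interpolation=cv2.INTER_CUBIC))
cv2.imwrite('pics/c2.png',cv2.resize(a[110:330,80:320],None,fx=2.7,fy=2.7,interpolation=cv2.INTER_CUBIC))
b=cv2.imread('pics/side0.png')
cv2.imwrite('pics/c3.png',cv2.resize(b[250:360,260:400],None,fx=5,fy=5,interpolation=cv2.INTER_CUBIC))
```

```text
(no output)
```

View pics/c1.png

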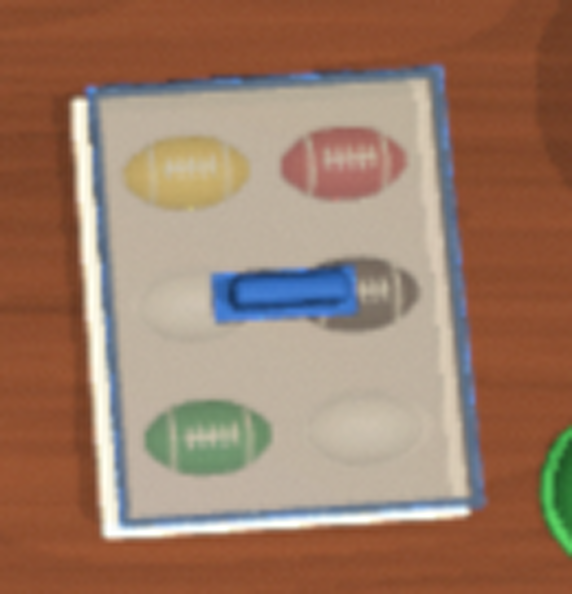

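View pics/c2.png

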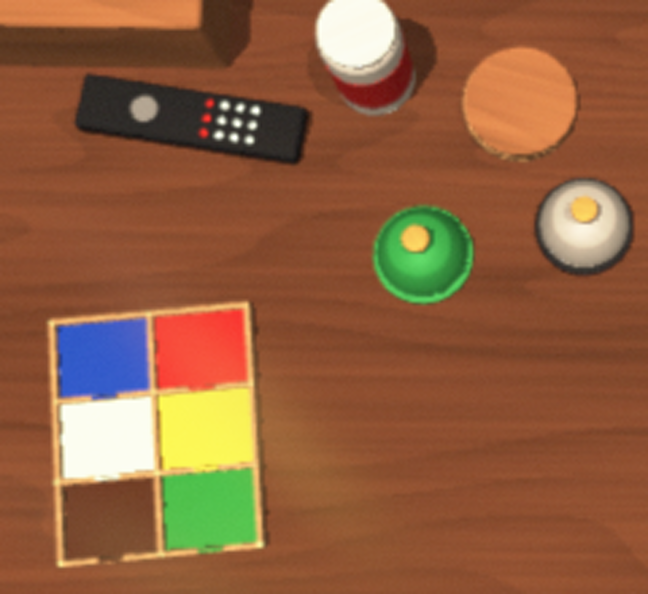

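View pics/c3.png

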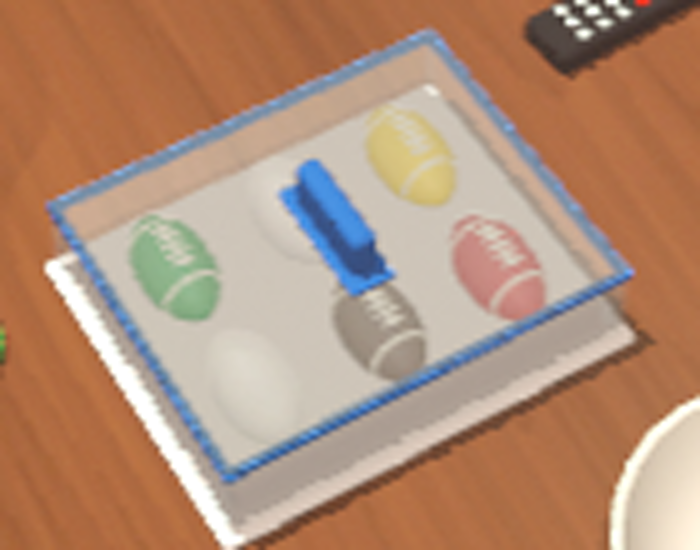

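```bash
cat >> h.py <<'E'
def ray(s,im,u,v,z):
    f=240/np.tan(np.radians(im['vertical_fov']/2)); T=cam(s,im)
    u=np.atleast_1d(u).astype(float);v=np.atleast_1d(v).astype(float)
    d=np.stack([(u-im['cx'])/f,-(v-im['cy'])/f,-np.ones_like(u)],1)@T[:3,:3].T
    o=T[:3,3]; t=(z-o[2])/d[:,2]
    return o+d*t[:,None]
def proj(s,im,P):
    f=240/np.tan(np.radians(im['vertical_fov']/2)); T=cam(s,im)
    q=(np.atleast_2d(P)-T[:3,3])@T[:3,:3]
    return np.stack([im['cx']+f*q[:,0]/-q[:,2], im['cy']-f*q[:,1]/-q[:,2]],1)
def depthpt(s,im,u,v):
    f=240/np.tan(np.radians(im['vertical_fov']/2)); T=cam(s,im); d=im['depth'][int(v),int(u)]
    return T[:3,:3]@np.array([(u-im['cx'])/f*d,-(v-im['cy'])/f*d,-d])+T[:3,3]
def blob(mask,n=1,roi=None):
    m=mask.astype(np.uint8)*255
    if roi: 
        k=np.zeros_like(m);k[roi[1]:roi[3],roi[0]:roi[2]]=1;m=m*k
    c,_=cv2.findContours(m,cv2.RETR_EXTERNAL,cv2.CHAIN_APPROX_NONE)
    return sorted(c,key=cv2.contourArea)[::-1][:n]
def hsv(im): return cv2.cvtColor(im['frame'],cv2.COLOR_RGB2HSV)
def rect(P):
    r=cv2.minAreaRect((P[:,:2]*1000).astype(np.float32)); return np.round(r[0],1),np.round(r[1],1),round(r[2],2)
E
python3 - <<'E'
from h import *
for n,rois in [('top',{'grip':(350,250,410,285),'tray':(85,210,190,330)}),('side',{'grip':(300,270,350,315),'tray':(195,145,295,212)})]:
    s,im=grab(n); H=hsv(im); h,S,V=[H[...,i].astype(int) for i in range(3)]
    blue=(abs(h-110)<14)&(S>150)&(V>60)
    c=blob(blue,1,rois['grip'])[0][:,0]
    for z in(.056,.084): print(n,'grip z',z,rect(ray(s,im,c[:,0],c[:,1],z)))
    u,v=c.mean(0); print('depth grip', depthpt(s,im,*c.mean(0)))
    b2=(abs(h-110)<14)&(S>90)&(V>60)
    roi=(325,205,440,335) if n=='top' else (262,250,395,360)
    cs=blob(b2,1,roi)[0][:,0]; print('rim',rect(ray(s,im,cs[:,0],cs[:,1],.056)))
    # brass heads
    brass=(h>15)&(h<27)&(S>150)&(V>150)
    for cc in blob(brass,8):
        if 15<cv2.contourArea(cc)<400:
            u,v=cc[:,0].mean(0); print('brass',u,v,ray(s,im,u,v,.068)[0],depthpt(s,im,u,v))
    # tray slots
    col={'red':((h<5)|(h>175))&(S>200),'yellow':(abs(h-29)<4)&(S>150)&(V>150),'green':(abs(h-60)<8)&(S>120),'blue':blue,'white':(S<40)&(V>200)}
    for k,m in col.items():
        cc=blob(m,1,rois['tray'])
        if cc:
            u,v=(lambda M:(M['m10']/M['m00'],M['m01']/M['m00']))(cv2.moments(cc[0])); print(k,u,v,ray(s,im,u,v,.006)[0])
E
```

```text
top grip z 0.056 (array([ 486. , -257.7]), array([20.1, 66.8]), 4.15)
top grip z 0.084 (array([ 483.1, -253.3]), array([19.6, 65.3]), 4.15)
depth grip [ 0.48269392 -0.25278153  0.086985  ]
rim (array([ 486.1, -257.7]), array([23.8, 69.2]), 3.44)
brass 553.4776119402985 346.9440298507463 [ 0.32004038 -0.6060095   0.068     ] [ 0.32011534 -0.60508331  0.07004004]
brass 469.68 310.72 [ 0.393067   -0.43391892  0.068     ] [ 0.39312008 -0.43456565  0.06589938]
brass 233.46153846153845 198.0 [0.62868772 0.06717495 0.068     ] [0.6292131  0.06744922 0.06566858]
brass 296.04545454545456 187.0909090909091 [ 0.65446858 -0.06713297  0.068     ] [ 0.65497178 -0.06712565  0.06596473]
brass 354.6 356.32 [ 0.29772767 -0.19192188  0.068     ] [ 0.29762998 -0.19210143  0.06624608]
red 164.23948220064722 228.79611650485438 [0.57020027 0.22711036 0.006     ]
yellow 155.87962962962962 268.55594956658786 [0.48077728 0.24115258 0.006     ]
green 156.90616509926855 298.1435736677116 [0.41572344 0.23555145 0.006     ]
blue 117.1650530198248 242.4077916090364 [0.53827357 0.33005939 0.006     ]
white 119.3681
[... 781 characters left out ...]
5555554 219.22222222222223 [ 0.65470685 -0.06854975  0.068     ] [ 0.65444983 -0.06899279  0.068511  ]
brass 320.5 191.6 [0.62952448 0.06616624 0.068     ] [0.62853791 0.06410016 0.07006425]
brass 312.18367346938777 467.2448979591837 [ 0.28564149 -0.5988977   0.068     ] [ 0.28521315 -0.59996703  0.07114625]
red 269.8679653679654 178.36796536796535 [0.54851147 0.25168612 0.006     ]
yellow 250.25892857142858 186.52380952380952 [0.48188185 0.24384396 0.006     ]
green 230.13049095607235 194.4825581395349 [0.41615458 0.23774832 0.006     ]
blue 257.56532663316585 164.37688442211055 [0.53979889 0.33106199 0.006     ]
white 238.39191073919108 171.92887029288704 [0.47361891 0.32387256 0.006     ]
```

```bash
J="python3 -m jog"; for i in 1; do python3 -m jog '[[[1,0,-1],0],[[1,0,-1],0],[[1,0,-1],0],[[1,0,-1],0]]'; python3 -m jog '[[[1,0,-1],0],[[1,0,-1],0],[[1,0,-1],0],[[1,0,-1],0]]'; python3 -m jog '[[[1,0,-1],0.197],[[1,0,-1],0.197],[[1,0,-1],0.197],[[1,0,-1],0.197],[[1,0,-1],0.197],[[1,0,-1],0.197],[[1,0,-1],0.197],[[1,0,-1],0.197],[[1,0,-1],0.197],[[1,0,-1],0.197],[[1,0,-1],0.197]]'; done
```

```text
time: 0.58
eef_pos: [0.2304, 0.5239, 0.2636]
ee_rot: [-1.564, 0.21, -0.215]
ft_force: [0.1, -0.8, -0.9]
grip_width: 1.004
time: 0.92
eef_pos: [0.2858, 0.4261, 0.2637]
ee_rot: [-1.563, 0.211, -0.214]
ft_force: [0.1, 0.3, -0.5]
grip_width: 1.004
time: 1.83
eef_pos: [0.338, 0.3346, 0.2638]
ee_rot: [-1.24, 1.16, -1.159]
ft_force: [-0.6, -0.2, -0.5]
grip_width: 0.999
```

```bash
python3 -m jog '[[[1,0,0.2],0],[[1,0,0.2],0],[[1,0,0.2],0]]'; python3 -m jog '[[[1,0,0.2],0],[[1,0,0.2],0],[[1,0,0.2],0]]';python3 -m jog '[[[1,0,0.2],0],[[1,0,0.2],0],[[1,0,0.2],0]]';python3 -m jog '[[[1,0,0.2],0],[[1,0,0.2],0],[[1,0,0.2],0]]';python3 -m jog '[[[1,0,0.2],0],[[1,0,0.2],0],[[1,0,0.2],0]]';python3 -m jog '[[[1,0,0.2],0],[[1,0,0.2],0],[[1,0,0.2],0]]';python3 -m jog '[[[1,0,0],0],[[1,0,0],0],[[1,0,0],0],[[1,0,0],0],[[1,0,0],0]]'
python3 - <<'E'
from h import *
s,im=grab('wrist','w1.png'); print(s['eef_pos'],R.from_rotvec(s['ee_rot']).as_matrix().round(3))
E
```

```text
time: 2.08
eef_pos: [0.3614, 0.2487, 0.2636]
ee_rot: [-1.242, 1.159, -1.162]
ft_force: [0.2, -0.2, -0.1]
grip_width: 1.004
time: 2.33
eef_pos: [0.3829, 0.1702, 0.2639]
ee_rot: [-1.241, 1.16, -1.162]
ft_force: [-0.3, 0.7, -0.7]
grip_width: 0.996
time: 2.58
eef_pos: [0.4045, 0.0918, 0.2642]
ee_rot: [-1.24, 1.159, -1.163]
ft_force: [0.5, -0.1, 0.9]
grip_width: 0.999
time: 2.83
eef_pos: [0.4262, 0.013, 0.2644]
ee_rot: [-1.239, 1.159, -1.164]
ft_force: [-0.2, -0.6, 0.2]
grip_width: 1.004
time: 3.08
eef_pos: [0.4478, -0.066, 0.2645]
ee_rot: [-1.24, 1.158, -1.165]
ft_force: [-0.8, 0.2, -0.1]
grip_width: 1.005
time: 3.33
eef_pos: [0.4691, -0.1451, 0.2645]
ee_rot: [-1.241, 1.157, -1.166]
ft_force: [-0.2, -0.7, 0.0]
grip_width: 0.996
time: 3.75
eef_pos: [0.4736, -0.217, 0.2634]
ee_rot: [-1.242, 1.157, -1.156]
ft_force: [-0.2, -0.5, 0.4]
grip_width: 1.001
[ 0.47362359 -0.21701312  0.26340701] [[ 0.071 -0.001  0.997]
 [-0.997  0.001  0.071]
 [-0.001 -1.    -0.001]]
```

View pics/w1.png

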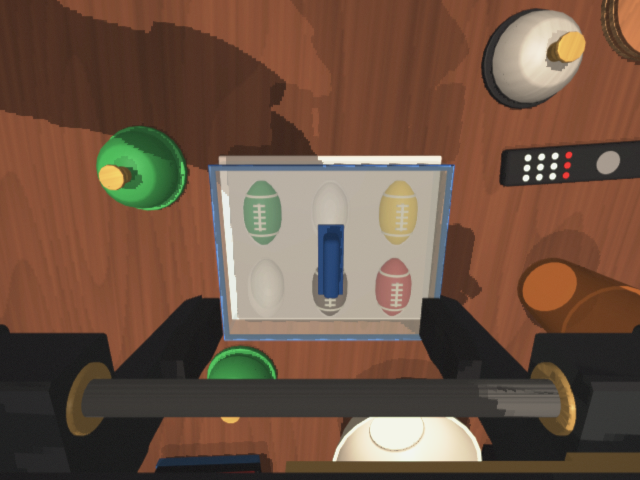

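Run:
```python
from h import *
s,im=grab('wrist'); H=hsv(im); h,S,V=[H[...,i].astype(int) for i in range(3)]
blue=(abs(h-110)<14)&(S>150)&(V>40)
c=blob(blue,1,(300,215,360,310))[0]; print(cv2.boundingRect(c))
P=ray(s,im,c[:,0,0],c[:,0,1],.057);print('base plate z.057',rect(P))
P=ray(s,im,c[:,0,0],c[:,0,1],.084);print('z.084',rect(P))
print('depth', [depthpt(s,im,u,v).round(4) for u,v in [(331,240),(331,260),(331,280),(322,240),(340,270)]])
b2=(abs(h-110)<14)&(S>70)&(V>60)
k=b2.astype(np.uint8);
ys,xs=np.nonzero(b2[150:350,200:460]); ys+=150;xs+=200
P=ray(s,im,xs,ys,.056); print('rim',rect(P))
for tgt in [(.4835,-.2555)]:
    d=np.array([*tgt,.087])-s['eef_pos']; print((R.from_rotvec(s['ee_rot']).as_matrix().T@d)/.08)
```

```text
(319, 227, 24, 71)
base plate z.057 (array([ 485.9, -258.9]), array([21.4, 70.6]), 4.08)
z.084 (array([ 484.4, -248.8]), array([19.6, 64.8]), 4.08)
depth [array([ 0.4835, -0.2284,  0.0821]), array([ 0.4848, -0.2457,  0.0846]), array([ 0.4864, -0.2649,  0.0832]), array([ 0.4764, -0.2359,  0.0596]), array([ 0.4955, -0.2643,  0.0594])]
rim (array([ 485. , -255.9]), array([215.9, 175. ]), 3.89)
[0.49855002 2.20469178 0.087824  ]
```

```bash
python3 -m jog '[[[0.5,0.5,0.11],0],[[0.5,1,0.11],0],[[0.5,1,0.11],0],[[0.5,1,0.11],0],[[0.5,1,0.11],0]]'
python3 - <<'E'
from h import *
s,im=grab('wrist','w2.png'); H=hsv(im); h,S,V=[H[...,i].astype(int) for i in range(3)]
M=R.from_rotvec(s['ee_rot']).as_matrix(); print(s['eef_pos'],M.round(3))
print(M.T@(np.array([.485,-.256,.089])-s['eef_pos'])/.08)
blue=(abs(h-110)<14)&(S>150)&(V>40)
c=blob(blue,1,(250,100,400,400))[0]; print(cv2.boundingRect(c))
print(rect(ray(s,im,c[:,0,0],c[:,0,1],.058)))
E
```

```text
time: 4.27
eef_pos: [0.4851, -0.2563, 0.1841]
ee_rot: [-1.242, 1.157, -1.155]
ft_force: [0.3, 0.7, 0.3]
grip_width: 1.002
[ 0.48508743 -0.25632523  0.18409869] [[ 0.072 -0.001  0.997]
 [-0.997  0.001  0.072]
 [-0.001 -1.    -0.001]]
[-3.00818207e-03  1.18873722e+00  1.40904973e-04]
(305, 199, 33, 97)
(array([ 485.9, -258.6]), array([22.6, 71.3]), 3.94)
```

View pics/w2.png

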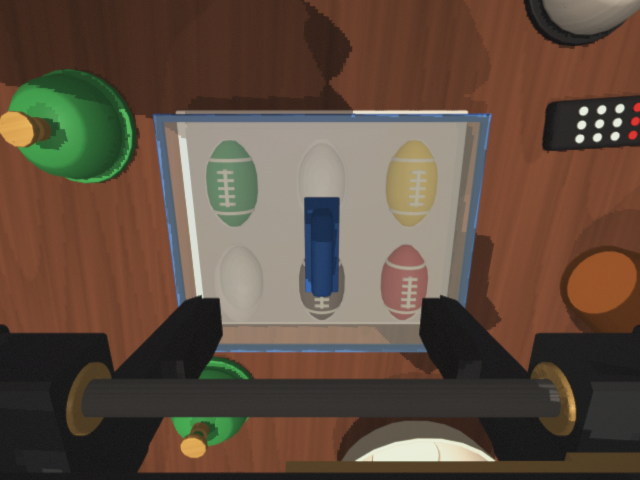

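```bash
python3 -m jog '[[[0,0.4,0],0],[[0,0.8,0],0],[[0,1,0],0],[[0,1,0],0],[[0,1,0],0]]' && python3 -m jog '[[[0,0.18,0],0],[[0,0.18,0],0],[[0,0.18,0],0]]' && python3 -m jog '[[[0,0,0],0],[[0,0,0],0],[[0,0,0],0],[[0,0,0],0],[[0,0,0],0],[[0,0,0],0],[[0,0,0],0],[[0,0,0],0]]' 0.1; python3 -m jog '[[[0,0,0],0],[[0,0,0],0],[[0,0,0],0],[[0,0,0],0]]'
```

```text
time: 4.73
eef_pos: [0.4858, -0.2572, 0.1051]
ee_rot: [-1.241, 1.156, -1.157]
ft_force: [0.7, 0.3, 0.2]
grip_width: 0.999
time: 4.98
eef_pos: [0.4859, -0.2577, 0.0911]
ee_rot: [-1.241, 1.155, -1.158]
ft_force: [0.3, 0.2, 0.3]
grip_width: 0.996
time: 5.65
eef_pos: [0.4849, -0.2576, 0.0893]
ee_rot: [-1.242, 1.157, -1.157]
ft_force: [0.6, 0.9, -0.5]
grip_width: 0.418
time: 5.98
eef_pos: [0.485, -0.2576, 0.0893]
ee_rot: [-1.242, 1.157, -1.157]
ft_force: [-0.2, -0.7, -0.2]
grip_width: 0.162
```

```bash
python3 -m jog '[[[0,-0.15,0],0],[[0,-0.3,0],0],[[0,-0.5,0],0],[[0,-0.7,0],0],[[0,-0.9,0],0],[[0,-0.98,0],0],[[0,-0.98,0],0],[[0,-0.98,0],0]]' 0; python3 -c "
from h import *
grab('wrist','w3.png');grab('side','s3.png')"
```

```text
time: 6.65
eef_pos: [0.485, -0.2574, 0.168]
ee_rot: [-1.241, 1.157, -1.157]
ft_force: [-0.1, 0.5, -2.9]
grip_width: 0.16
```

View pics/s3.png

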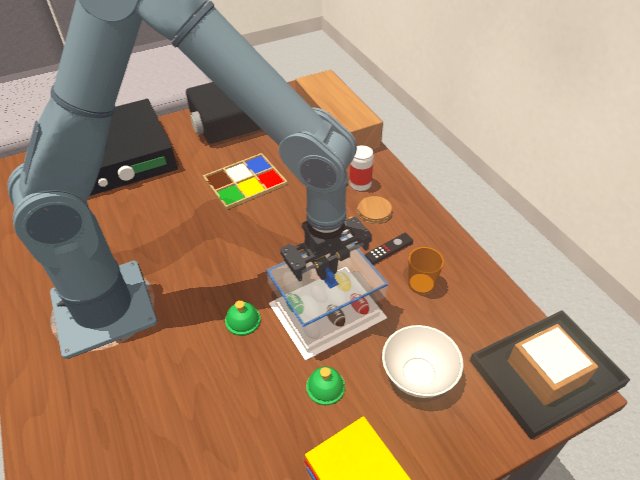

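```bash
python3 -m jog '[[[-0.15,0,0],0],[[-0.4,0,0],0],[[-0.7,0,0],0],[[-1,0,0],0],[[-1,0,0],0]]' && python3 -m jog '[[[-0.3,0,-0.1],0],[[-0.7,0,-0.2],0],[[-1,0,-0.2],0],[[-1,0,-0.2],0]]' && python3 -m jog '[[[-0.3,0,0],0],[[-0.7,0,0],0],[[-1,0,0],0],[[-1,0,0],0]]'&& python3 -m jog '[[[-0.2,0,0],0],[[-0.36,0,0],0],[[-0.36,0,0],0],[[-0.36,0,0],0]]'; python3 -c "
from h import *
grab('side','s4.png')"
```

```text
time: 7.17
eef_pos: [0.4785, -0.1714, 0.1663]
ee_rot: [-1.243, 1.158, -1.148]
ft_force: [-1.0, 0.2, -3.2]
grip_width: 0.154
time: 7.5
eef_pos: [0.4563, -0.0933, 0.1667]
ee_rot: [-1.244, 1.157, -1.148]
ft_force: [0.9, 0.2, -3.0]
grip_width: 0.156
time: 7.83
eef_pos: [0.4514, -0.0141, 0.167]
ee_rot: [-1.244, 1.155, -1.15]
ft_force: [-0.8, 0.1, -2.9]
grip_width: 0.157
time: 8.17
eef_pos: [0.45, 0.0094, 0.1675]
ee_rot: [-1.243, 1.156, -1.156]
ft_force: [-0.3, -1.2, -2.3]
grip_width: 0.156
```

View pics/s4.png

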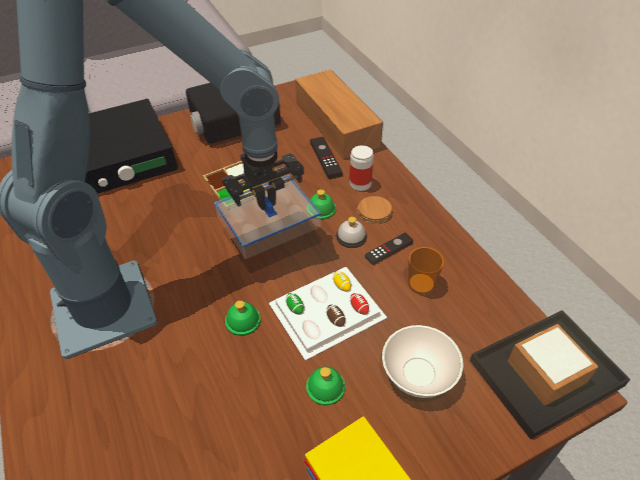

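```bash
python3 -m jog '[[[0,0.2,0],0],[[0,0.5,0],0],[[0,0.8,0],0],[[0,0.96,0],0],[[0,0.98,0],0],[[0,0.98,0],0]]' && python3 -m jog '[[[0,0.03,0],0],[[0,0.06,0],0],[[0,0.08,0],0],[[0,0.08,0],0],[[0,0.08,0],0]]'; python3 -c "
from h import *
grab('side','s5.png')"
```

```text
time: 8.72
eef_pos: [0.4498, 0.0082, 0.0889]
ee_rot: [-1.242, 1.159, -1.159]
ft_force: [0.0, -0.3, -2.4]
grip_width: 0.155
time: 9.13
eef_pos: [0.4505, 0.0095, 0.0833]
ee_rot: [-1.241, 1.157, -1.158]
ft_force: [-0.0, 0.8, -3.2]
grip_width: 0.158
```

View pics/s5.png

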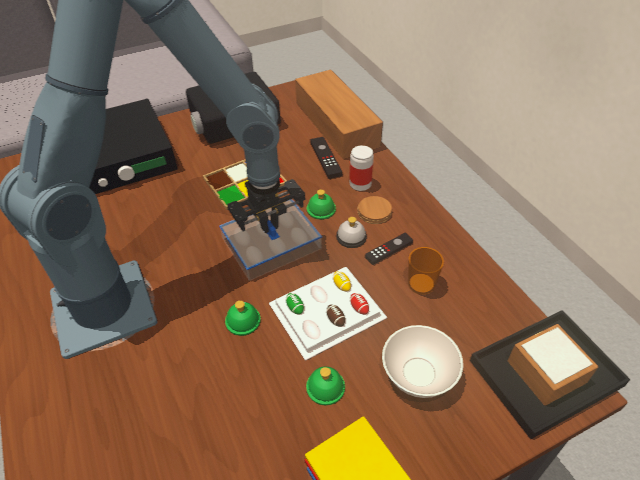

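```bash
python3 -m jog '[[[0,0.015,0],0],[[0,0.025,0],0],[[0,0.025,0],0],[[0,0.025,0],0]]'
```

```text
time: 9.52
eef_pos: [0.4505, 0.0095, 0.0831]
ee_rot: [-1.239, 1.158, -1.156]
ft_force: [-8.1, 0.8, 35.3]
grip_width: 0.158
```

```bash
python3 -m jog '[[[0,-0.02,0],0],[[0,-0.02,0],0],[[0,-0.02,0],0]]'; python3 -m jog '[[[0,0,0],0],[[0,0,0],0],[[0,0,0],0],[[0,0,0],0],[[0,0,0],0],[[0,0,0],0]]' 0.6;  python3 -m jog '[[[0,-0.3,0],0],[[0,-0.7,0],0],[[0,-1,0],0],[[0,-1,0],0],[[0,-1,0],0]]'
```

```text
time: 9.77
eef_pos: [0.4506, 0.0095, 0.0832]
ee_rot: [-1.24, 1.157, -1.157]
ft_force: [-2.5, 0.4, 11.3]
grip_width: 0.159
time: 10.27
eef_pos: [0.4501, 0.0094, 0.0824]
ee_rot: [-1.242, 1.157, -1.157]
ft_force: [-1.0, 0.6, 1.1]
grip_width: 0.581
time: 10.68
eef_pos: [0.4509, 0.0098, 0.1633]
ee_rot: [-1.239, 1.155, -1.158]
ft_force: [0.1, 0.7, 0.1]
grip_width: 0.598
```

```bash
python3 -m jog '[[[0.5,-0.5,0],0],[[1,-0.8,0.1],0],[[1,-0.8,0.2],0],[[1,-0.8,0.2],0]]' ; python3 -m jog '[[[1,0,0.2],0],[[1,0,0.2],0],[[1,0,0.2],0]]'; python3 -m jog '[[[0.8,0,0.2],0],[[0.8,0,0.2],0],[[0.8,0,0.2],0],[[0.8,0,0.2],0],[[0.8,0,0.2],0]]' 1
python3 - <<'E'
from h import *
s,im=grab('wrist','w6.png'); print(s['eef_pos'])
H=hsv(im); h,S,V=[H[...,i].astype(int) for i in range(3)]
s2,im2=grab('top','t6.png')
E
```

```text
time: 11.02
eef_pos: [0.4742, -0.0732, 0.2283]
ee_rot: [-1.237, 1.156, -1.165]
ft_force: [-0.0, -0.5, 0.9]
grip_width: 0.602
time: 11.27
eef_pos: [0.4933, -0.1549, 0.2258]
ee_rot: [-1.241, 1.16, -1.166]
ft_force: [-0.8, -0.7, 0.6]
grip_width: 0.599
time: 11.68
eef_pos: [0.513, -0.2091, 0.225]
ee_rot: [-1.243, 1.16, -1.155]
ft_force: [0.3, 0.9, -0.1]
grip_width: 0.958
[ 0.51295864 -0.20912952  0.22500454]
```

View pics/w6.png

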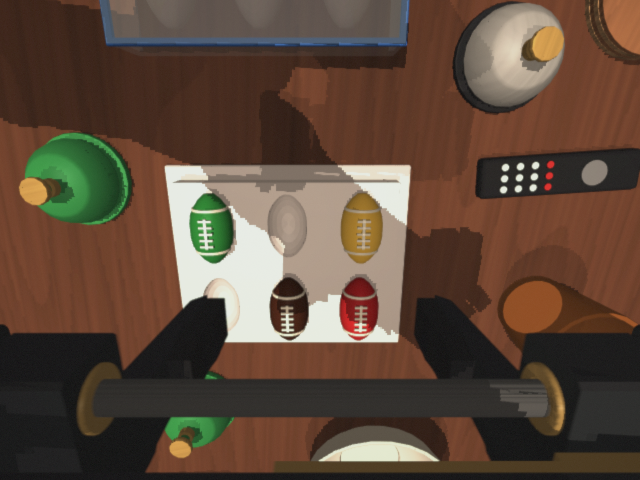

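View pics/t6.png

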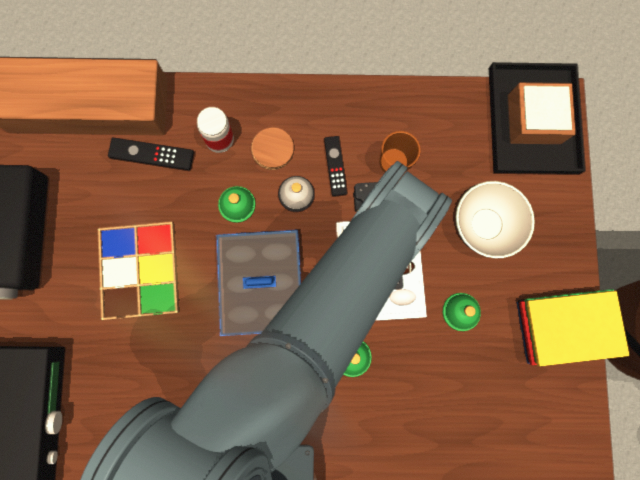

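```bash
cat >> h.py <<'E'
def cmasks(H):
    h,S,V=[H[...,i].astype(int) for i in range(3)]
    return {'red':((h<5)|(h>175))&(S>180)&(V>90),'yellow':(abs(h-23)<6)&(S>150)&(V>110),'green':(abs(h-62)<10)&(S>150)&(V>50),'brown':(h<15)&(S>90)&(V<75)&(V>15)}
def balls(s,im,roi,z=.031,cols=('red','yellow','green','brown')):
    o={}
    for k,m in cmasks(hsv(im)).items():
        if k not in cols: continue
        m=cv2.morphologyEx(m.astype(np.uint8),cv2.MORPH_CLOSE,np.ones((7,7)))
        c=blob(m>0,1,roi)
        if c and cv2.contourArea(c[0])>60:
            M=cv2.moments(c[0]);u,v=M['m10']/M['m00'],M['m01']/M['m00']
            P=ray(s,im,c[0][:,0,0],c[0][:,0,1],z)
            o[k]=ray(s,im,u,v,z)[0]; print(k,round(u),round(v),o[k].round(4),rect(P))
    return o
E
python3 - <<'E'
from h import *
s,im=grab('wrist'); M=R.from_rotvec(s['ee_rot']).as_matrix();print(s['eef_pos'],M[:,2])
b=balls(s,im,(190,185,390,345))
for k,p in b.items(): print(k,(M.T@(p-s['eef_pos']))/.08)
H=hsv(im); w=(H[...,1]<80)&(H[...,2]>90)
c=blob(w,1,(150,150,420,345))[0]; print(cv2.boundingRect(c)); print('block top z.024', [ray(s,im,u,v,.024)[0].round(3) for u,v in [(178,181),(397,181)]],[ray(s,im,u,v,.006)[0].round(3) for u,v in [(166,166),(410,166)]])
E
```

```text
[ 0.51331163 -0.2087807   0.22562844] [ 0.99740606  0.0719662  -0.00142029]
red 358 309 [ 0.5543 -0.2911  0.031 ] (array([ 554.4, -292.1]), array([33.5, 61.5]), 5.02)
yellow 360 228 [ 0.5486 -0.2116  0.031 ] (array([ 548.9, -212.7]), array([34.7, 62.4]), 5.06)
green 210 228 [ 0.4157 -0.2215  0.031 ] (array([ 416. , -222.2]), array([60.7, 35.2]), 89.78)
brown 289 302 [ 0.4889 -0.289   0.031 ] (array([ 488.3, -291.9]), array([34.4, 55.4]), 1.68)
red [1.06676417 2.43062151 0.44089807]
yellow [0.07100775 2.43212739 0.440716  ]
green [ 0.07498433  2.43448681 -1.22473315]
brown [ 0.98218862  2.43190627 -0.37363063]
(164, 165, 246, 178)
block top z.024 [array([ 0.387, -0.183,  0.024]), array([ 0.577, -0.169,  0.024])] [array([ 0.37 , -0.173,  0.006]), array([ 0.591, -0.157,  0.006])]
```

```bash
python3 -m jog '[[[0.08,0.4,0.435],0],[[0.08,0.8,0.435],0],[[0.08,1,0.435],0],[[0.08,1,0.435],0],[[0.08,1,0.435],0],[[0.08,1,0.435],0]]' 0.55; python3 -m jog '[[[0,0.4,0],0],[[0,0.7,0],0],[[0,0.7,0],0],[[0,0.7,0],0]]';python3 -c "
from h import *
s,im=grab('wrist','w7.png');print(R.from_rotvec(s['ee_rot']).as_matrix().T@(np.array([.5485,-.2125,.052])-s['eef_pos'])/.08)"
```

```text
time: 12.33
eef_pos: [0.5494, -0.2146, 0.1479]
ee_rot: [-1.241, 1.156, -1.158]
ft_force: [-0.1, -0.0, 0.7]
grip_width: 0.57
time: 12.67
eef_pos: [0.5489, -0.2146, 0.0915]
ee_rot: [-1.241, 1.157, -1.157]
ft_force: [-0.7, 0.5, 1.0]
grip_width: 0.547
[-0.02697288  0.49351161 -0.00336888]
```

View pics/w7.png

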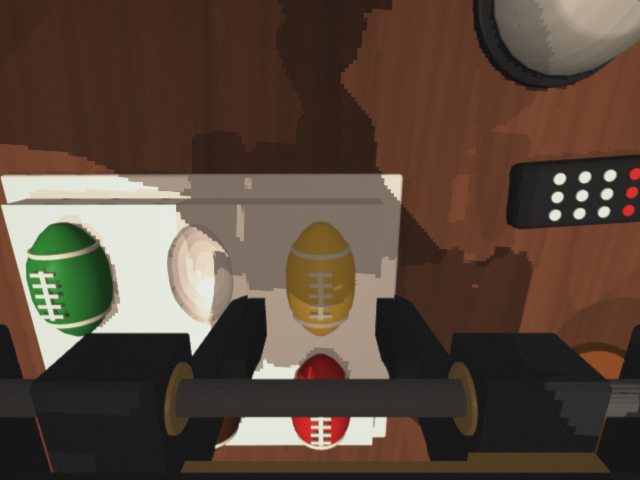

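```bash
python3 -m jog '[[[-0.02,0.3,0],0],[[-0.02,0.48,0],0],[[-0.02,0.48,0],0],[[-0.02,0.48,0],0]]' && python3 -m jog '[[[0,0,0],0],[[0,0,0],0],[[0,0,0],0],[[0,0,0],0],[[0,0,0],0],[[0,0,0],0]]' 0; python3 -m jog '[[[0,-0.3,0],0],[[0,-0.7,0],0],[[0,-1,0],0],[[0,-1,0],0],[[0,-1,0],0]]'
```

```text
time: 13.05
eef_pos: [0.5488, -0.2131, 0.0527]
ee_rot: [-1.242, 1.158, -1.157]
ft_force: [-0.0, 0.3, 0.4]
grip_width: 0.551
time: 13.55
eef_pos: [0.5494, -0.2135, 0.0532]
ee_rot: [-1.241, 1.156, -1.159]
ft_force: [-1.2, 1.3, 7.4]
grip_width: 0.406
time: 13.97
eef_pos: [0.5496, -0.2131, 0.1334]
ee_rot: [-1.24, 1.155, -1.159]
ft_force: [-0.2, 0.3, -0.9]
grip_width: 0.402
```

```bash
python3 -m jog '[[[-0.2,-0.3,0],0],[[-0.6,-0.5,-0.1],0],[[-1,-0.5,-0.1],0],[[-1,-0.5,-0.1],0]]' && python3 -m jog '[[[-0.5,0,-0.1],0],[[-1,0,-0.1],0],[[-1,0,-0.1],0]]'&& python3 -m jog '[[[-0.5,0,-0.1],0],[[-1,0,-0.1],0],[[-1,0,-0.1],0]]'&& python3 -m jog '[[[-0.5,0,-0.1],0],[[-1,0,-0.1],0],[[-1,0,-0.1],0]]'&& python3 -m jog '[[[-0.5,0,-0.05],0],[[-1,0,-0.05],0],[[-1,0,-0.05],0]]'; python3 -m jog '[[[-0.5,0,0],0],[[-0.7,0,0],0],[[-0.7,0,0],0],[[-0.7,0,0],0],[[-0.7,0,0],0]]'; python3 -c "
from h import *
s,im=grab('wrist','w8.png');print(s['eef_pos'],R.from_rotvec(s['ee_rot']).as_matrix().T@(np.array([.481,.2415,.047])-s['eef_pos'])/.08)"
```

```text
time: 14.3
eef_pos: [0.5347, -0.1263, 0.1708]
ee_rot: [-1.243, 1.156, -1.147]
ft_force: [0.4, 0.3, -1.1]
grip_width: 0.404
time: 14.55
eef_pos: [0.5201, -0.0453, 0.1699]
ee_rot: [-1.246, 1.156, -1.144]
ft_force: [-0.6, 1.6, -0.7]
grip_width: 0.408
time: 14.8
eef_pos: [0.5063, 0.0336, 0.1702]
ee_rot: [-1.246, 1.154, -1.144]
ft_force: [0.2, 1.2, -0.4]
grip_width: 0.404
time: 15.05
eef_pos: [0.4927, 0.1125, 0.1705]
ee_rot: [-1.246, 1.153, -1.145]
ft_force: [0.8, 0.3, -0.4]
grip_width: 0.4
time: 15.3
eef_pos: [0.4831, 0.1922, 0.1707]
ee_rot: [-1.246, 1.152, -1.145]
ft_force: [-0.2, 0.4, -0.5]
grip_width: 0.409
time: 15.72
eef_pos: [0.4808, 0.2377, 0.1714]
ee_rot: [-1.243, 1.158, -1.158]
ft_force: [0.3, 0.4, -0.0]
grip_width: 0.403
[0.48075425 0.23774994 0.17143484] [-0.04881028  1.55535832  0.00801963]
```

View pics/w8.png

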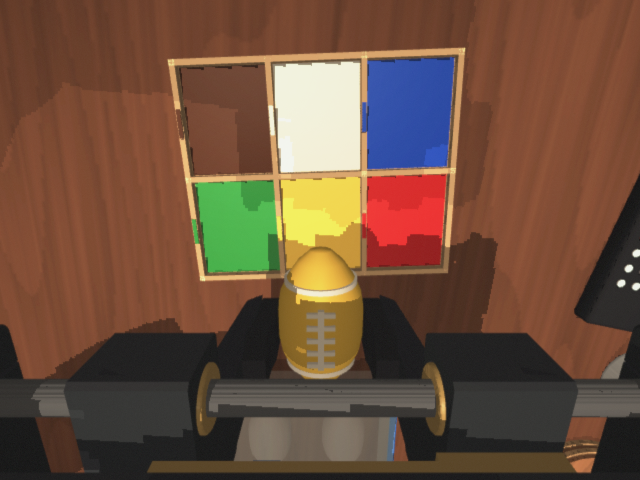

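Run:
```python
from h import *
s,im=grab('wrist')
# outer wall-top corners
C=[(169,61),(464,49),(448,272),(203,279)]
P=np.array([ray(s,im,u,v,.013)[0] for u,v in C]); print(P.round(4)); print([round(np.linalg.norm(P[i]-P[(i+1)%4]),4) for i in range(4)])
c=P.mean(0); ex=(P[1]-P[0]+P[2]-P[3]);ex/=np.linalg.norm(ex); ey=np.array([-ex[1],ex[0],0]); print('centre',c,'yaw',np.degrees(np.arctan2(ex[1],ex[0])))
for k,(a,b) in dict(green=(-1,-1),yellow=(0,-1),red=(1,-1),brown=(-1,1),white=(0,1),blue=(1,1)).items(): print(k,(c+a*.066*ex+b*.040*ey)[:2].round(4))
```

```text
[[0.3691 0.3523 0.013 ]
 [0.5691 0.3732 0.013 ]
 [0.5867 0.2112 0.013 ]
 [0.3874 0.1915 0.013 ]]
[np.float64(0.2011), np.float64(0.163), np.float64(0.2003), np.float64(0.1618)]
centre [0.47804809 0.2820392  0.013     ] yaw 5.821274198008731
green [0.4164 0.2356]
yellow [0.4821 0.2422]
red [0.5478 0.2489]
brown [0.4083 0.3151]
white [0.474  0.3218]
blue [0.5397 0.3285]
```

```bash
python3 -m jog '[[[-0.05,0.4,0.01],0],[[-0.05,0.8,0.01],0],[[-0.05,1,0.01],0],[[-0.05,1,0.01],0],[[-0.05,1,0.01],0]]' && python3 -m jog '[[[0,0.3,0],0],[[0,0.5,0],0],[[0,0.54,0],0],[[0,0.54,0],0],[[0,0.54,0],0]]' && python3 -m jog '[[[0,0,0],0],[[0,0,0],0],[[0,0,0],0],[[0,0,0],0],[[0,0,0],0]]' 0.54; python3 -m jog '[[[0,-0.3,0],0],[[0,-0.7,0],0],[[0,-1,0],0],[[0,-1,0],0],[[0,-1,0],0]]'; python3 -m jog '[[[0,-0.5,0],0],[[0.5,-0.5,0],0],[[1,-0.5,0],0],[[1,-0.5,0],0]]'; python3 -c "
from h import *
s,im=grab('wrist','w9.png');balls(s,im,(180,0,470,330),.024,['yellow'])"
```

```text
time: 16.23
eef_pos: [0.4814, 0.242, 0.0919]
ee_rot: [-1.243, 1.159, -1.159]
ft_force: [0.4, -0.2, 0.7]
grip_width: 0.404
time: 16.65
eef_pos: [0.4824, 0.2434, 0.0503]
ee_rot: [-1.239, 1.157, -1.158]
ft_force: [-0.2, -0.5, -0.7]
grip_width: 0.404
time: 17.07
eef_pos: [0.4815, 0.2435, 0.0492]
ee_rot: [-1.241, 1.157, -1.157]
ft_force: [0.4, 0.4, -0.8]
grip_width: 0.541
time: 17.48
eef_pos: [0.482, 0.244, 0.13]
ee_rot: [-1.239, 1.156, -1.157]
ft_force: [-0.1, 0.2, 0.0]
grip_width: 0.537
time: 17.82
eef_pos: [0.4869, 0.1554, 0.1686]
ee_rot: [-1.241, 1.162, -1.166]
ft_force: [0.6, -0.5, 0.0]
grip_width: 0.537
yellow 324 114 [0.4841 0.2423 0.024 ] (array([478.7, 242.5]), array([61.5, 71.2]), 5.5)
```

View pics/w9.png

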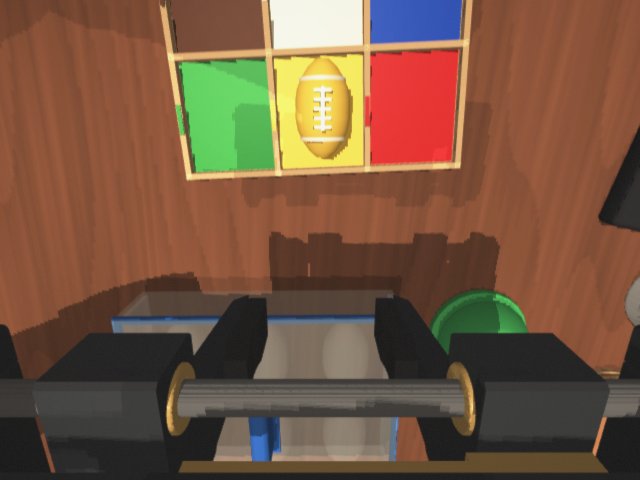

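```bash
python3 -m jog '[[[1,0,0.1],0],[[1,0,0.1],0],[[1,0,0.1],0]]' && python3 -m jog '[[[1,0,0.1],0],[[1,0,0.1],0],[[1,0,0.1],0]]' && python3 -m jog '[[[1,0,0.1],0],[[1,0,0.1],0],[[1,0,0.1],0]]' && python3 -m jog '[[[1,0,0.1],0],[[1,0,0.1],0],[[1,0,0.1],0]]' && python3 -m jog '[[[1,0,0],0],[[1,0,0],0],[[1,0,0],0],[[1,0,0],0]]'; python3 -c "
from h import *
s,im=grab('wrist','w10.png');print(s['eef_pos']);b=balls(s,im,(0,150,500,345),.031)
M=R.from_rotvec(s['ee_rot']).as_matrix()
print(M.T@(np.array([.554,-.2917,.052])-s['eef_pos'])/.08)"
```

```text
time: 18.12
eef_pos: [0.5009, 0.077, 0.1685]
ee_rot: [-1.241, 1.162, -1.167]
ft_force: [0.2, -0.9, 0.6]
grip_width: 0.544
time: 18.37
eef_pos: [0.5145, -0.0025, 0.1686]
ee_rot: [-1.24, 1.162, -1.167]
ft_force: [-0.1, -0.6, 0.7]
grip_width: 0.539
time: 18.62
eef_pos: [0.5279, -0.0819, 0.1688]
ee_rot: [-1.24, 1.161, -1.168]
ft_force: [-0.2, -0.3, 0.8]
grip_width: 0.543
time: 18.87
eef_pos: [0.5412, -0.1612, 0.1689]
ee_rot: [-1.241, 1.161, -1.168]
ft_force: [-0.5, -1.3, 0.8]
grip_width: 0.535
time: 19.2
eef_pos: [0.5462, -0.235, 0.168]
ee_rot: [-1.241, 1.161, -1.161]
ft_force: [0.5, 0.3, -0.3]
grip_width: 0.538
[ 0.5462067  -0.23496244  0.16802113]
red 326 307 [ 0.5538 -0.2885  0.031 ] (array([ 553.6, -288.2]), array([34.3, 55.1]), 5.04)
green 139 216 [ 0.4152 -0.2249  0.031 ] (array([ 416.5, -229.4]), array([38.5, 45.3]), 6.15)
brown 440 277 [ 0.6377 -0.2575  0.031 ] (array([ 635.7, -251.5]), array([ 89.7, 131.9]), 12.22)
[0.71303403 1.450704   0.05280891]
```

View pics/w10.png

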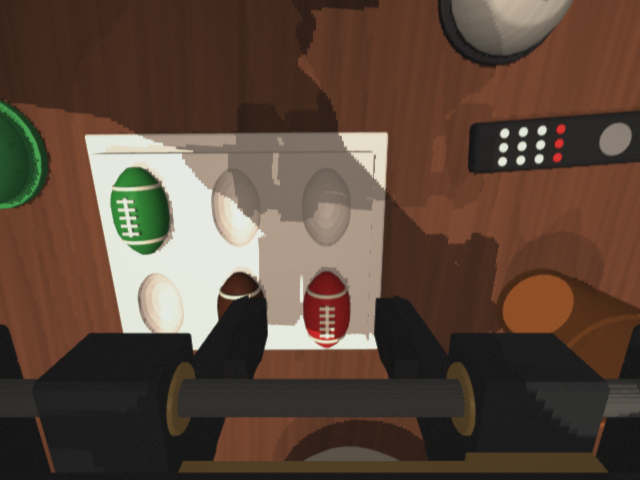

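```bash
python3 -c "
from h import *
s,im=grab('top')
H=hsv(im);m=(abs(H[...,0].astype(int)-10)<8)&(H[...,1]>190)
print(ray(s,im,394,161,.005),[ray(s,im,*p,.095)[0].round(3) for p in [(383,150),(419,150),(401,132)]])
s,im=grab('side')
print([ray(s,im,*p,.095)[0].round(3) for p in [(408,259),(443,259),(425,250)]],ray(s,im,422,284,.005))
"
```

```text
[[ 0.734525   -0.29159246  0.005     ]] [array([ 0.732, -0.252,  0.095]), array([ 0.733, -0.33 ,  0.095]), array([ 0.772, -0.292,  0.095])]
[array([ 0.697, -0.271,  0.095]), array([ 0.772, -0.309,  0.095]), array([ 0.75 , -0.266,  0.095])] [[ 0.73426009 -0.29579444  0.005     ]]
```

```bash
python3 -m jog '[[[0.5,0,0.05],0],[[0.7,0.3,0.05],0],[[0.7,0.7,0.05],0],[[0.7,1,0.05],0],[[0.7,1,0.05],0],[[0.7,1,0.05],0]]' 0.55 && python3 -m jog '[[[0,0.3,0],0],[[0,0.45,0],0],[[0,0.45,0],0],[[0,0.45,0],0]]' && python3 -c "
from h import *
s=bot.get_state();print(s['eef_pos'],R.from_rotvec(s['ee_rot']).as_matrix().T@(np.array([.554,-.2917,.052])-s['eef_pos'])/.08)"
```

```text
time: 19.85
eef_pos: [0.5546, -0.2866, 0.088]
ee_rot: [-1.243, 1.159, -1.153]
ft_force: [-0.4, -0.0, 0.9]
grip_width: 0.549
time: 20.18
eef_pos: [0.5552, -0.2883, 0.0536]
ee_rot: [-1.242, 1.157, -1.157]
ft_force: [0.1, 0.2, 0.4]
grip_width: 0.55
[ 0.55519335 -0.28829861  0.05359231] [ 0.04135745  0.01989478 -0.01789325]
```

```bash
python3 -m jog '[[[0.04,0.01,-0.01],0],[[0.04,0.01,-0.01],0],[[0.04,0.01,-0.01],0],[[0.04,0.01,-0.01],0],[[0.04,0.01,-0.01],0],[[0.04,0.01,-0.01],0],[[0.04,0.01,-0.01],0]]' 0; python3 -m jog '[[[0,-0.3,0],0],[[0,-0.7,0],0],[[0,-1,0],0],[[0,-1,0],0],[[0,-1,0],0]]'; python3 -m jog '[[[-0.2,-0.3,0],0],[[-0.6,-0.5,0.1],0],[[-1,-0.5,0.1],0],[[-1,-0.5,0.1],0]]' && python3 -m jog '[[[-0.5,0,0.1],0],[[-1,0,0.1],0],[[-1,0,0.1],0]]'&& python3 -m jog '[[[-0.5,0,0.1],0],[[-1,0,0.1],0],[[-1,0,0.1],0]]'&& python3 -m jog '[[[-0.5,0,0.1],0],[[-1,0,0.1],0],[[-1,0,0.1],0]]'&& python3 -m jog '[[[-0.5,0,0],0],[[-1,0,0],0],[[-1,0,0],0]]' && python3 -m jog '[[[-0.5,0,0],0],[[-1,0,0],0],[[-1,0,0],0]]'; python3 -m jog '[[[-0.5,0,0],0],[[-0.72,0,0],0],[[-0.72,0,0],0],[[-0.72,0,0],0],[[-0.72,0,0],0]]'; python3 -c "
from h import *
s,im=grab('wrist','w11.png');print(s['eef_pos'],R.from_rotvec(s['ee_rot']).as_matrix().T@(np.array([.5475,.249,.048])-s['eef_pos'])/.08)"
```

```text
time: 20.77
eef_pos: [0.5547, -0.293, 0.0533]
ee_rot: [-1.241, 1.156, -1.159]
ft_force: [-1.9, -0.6, 7.2]
grip_width: 0.407
time: 21.18
eef_pos: [0.5552, -0.2922, 0.1334]
ee_rot: [-1.24, 1.155, -1.159]
ft_force: [0.1, 0.6, -0.3]
grip_width: 0.403
time: 21.52
eef_pos: [0.5574, -0.2035, 0.1707]
ee_rot: [-1.242, 1.156, -1.146]
ft_force: [0.2, 1.0, -0.5]
grip_width: 0.402
time: 21.77
eef_pos: [0.5587, -0.121, 0.1695]
ee_rot: [-1.244, 1.156, -1.142]
ft_force: [0.6, 1.1, -0.7]
grip_width: 0.405
time: 22.02
eef_pos: [0.5606, -0.0408, 0.1697]
ee_rot: [-1.245, 1.155, -1.143]
ft_force: [-0.0, 1.8, -0.3]
grip_width: 0.404
time: 22.27
eef_pos: [0.5626, 0.0394, 0.1699]
ee_rot: [-1.246, 1.154, -1.143]
ft_force: [0.7, 0.8, -0.6]
grip_width: 0.405
time: 22.52
eef_pos: [0.5563, 0.1189, 0.1701]
ee_rot: [-1.246, 1.154, -1.143]
ft_force: [-0.4, 1.0, -0.3]
grip_width: 0.41
time: 22.77
eef_pos: [0.5503, 0.1987, 0.1702]
ee_rot: [-1.246, 1.153, -1.144]
ft_force: [-0.4, 1.5, -0.5]
grip_width: 0.406
time: 23.18
eef_pos: [0.5483, 0.2448, 0.1713]
ee_rot: [-1.243, 1.158, -1.158]
ft_force: [-0.3, -0.3, -0.6]
grip_width: 0.407
[0.54826823 0.24482031 0.17134281] [-0.05502257  1.5417135  -0.0039018 ]
```

View pics/w11.png

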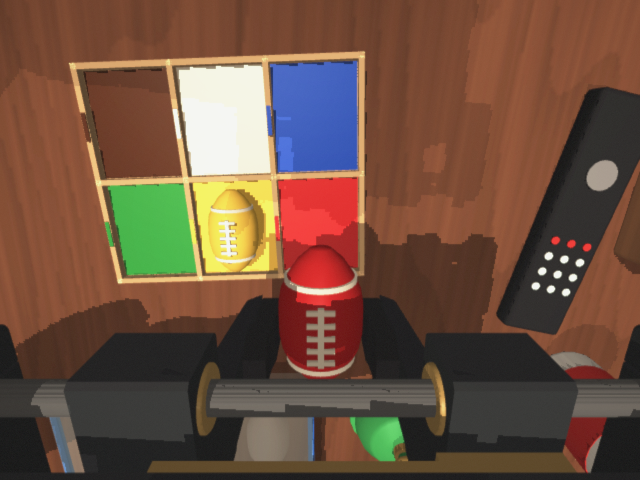

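```bash
python3 -m jog '[[[-0.05,0.4,0],0],[[-0.05,0.8,0],0],[[-0.05,1,0],0],[[-0.05,1,0],0],[[-0.05,1,0],0]]' && python3 -m jog '[[[0,0.3,0],0],[[0,0.5,0],0],[[0,0.54,0],0],[[0,0.54,0],0],[[0,0.54,0],0]]' && python3 -m jog '[[[0,0,0],0],[[0,0,0],0],[[0,0,0],0],[[0,0,0],0],[[0,0,0],0]]' 0.54; python3 -m jog '[[[0,-0.3,0],0],[[0,-0.7,0],0],[[0,-1,0],0],[[0,-1,0],0],[[0,-1,0],0]]'; python3 -m jog '[[[0,-0.5,0],0],[[0.5,-0.5,0],0],[[1,-0.5,0],0],[[1,-0.5,0],0]]'; python3 -c "
from h import *
s,im=grab('wrist','w12.png')"
```

```text
time: 23.65
eef_pos: [0.5483, 0.2487, 0.0919]
ee_rot: [-1.243, 1.159, -1.159]
ft_force: [-0.0, -0.4, 0.9]
grip_width: 0.406
time: 24.07
eef_pos: [0.5494, 0.2504, 0.0505]
ee_rot: [-1.239, 1.157, -1.158]
ft_force: [-0.3, -0.6, -1.0]
grip_width: 0.404
time: 24.48
eef_pos: [0.5484, 0.2506, 0.0492]
ee_rot: [-1.241, 1.157, -1.157]
ft_force: [-0.7, -0.4, 0.4]
grip_width: 0.541
time: 24.9
eef_pos: [0.549, 0.251, 0.1302]
ee_rot: [-1.239, 1.156, -1.157]
ft_force: [-0.1, -0.0, 0.0]
grip_width: 0.541
time: 25.23
eef_pos: [0.5541, 0.1613, 0.1689]
ee_rot: [-1.241, 1.162, -1.168]
ft_force: [-0.9, -0.9, -0.6]
grip_width: 0.538
```

View pics/w12.png

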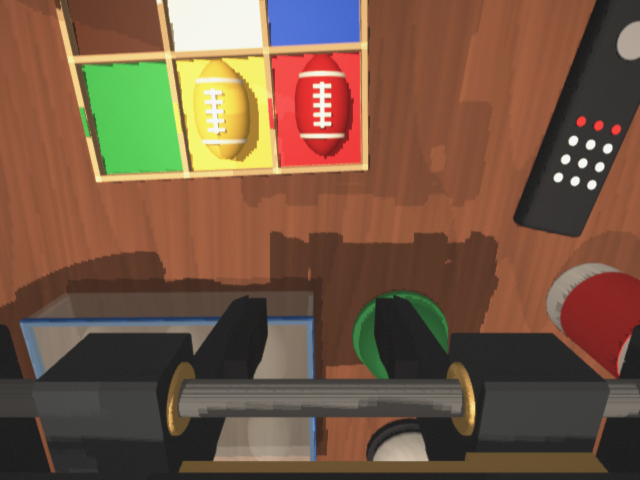

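```bash
python3 -m jog '[[[1,0,-0.25],0],[[1,0,-0.25],0],[[1,0,-0.25],0]]' && python3 -m jog '[[[1,0,-0.25],0],[[1,0,-0.25],0],[[1,0,-0.25],0]]' && python3 -m jog '[[[1,0,-0.25],0],[[1,0,-0.25],0],[[1,0,-0.25],0]]' && python3 -m jog '[[[1,0,-0.25],0],[[1,0,-0.25],0],[[1,0,-0.25],0]]' && python3 -m jog '[[[1,0,-0.23],0],[[1,0,-0.23],0],[[1,0,-0.23],0],[[1,0,-0.23],0]]'; python3 -c "
from h import *
s,im=grab('wrist','w13.png');print(s['eef_pos']);b=balls(s,im,(0,150,380,345),.031)
M=R.from_rotvec(s['ee_rot']).as_matrix()
print(M.T@(np.array([.4883,-.2957,.052])-s['eef_pos'])/.08)"
```

```text
time: 25.53
eef_pos: [0.5374, 0.0812, 0.1682]
ee_rot: [-1.243, 1.164, -1.166]
ft_force: [-0.3, -0.7, 0.9]
grip_width: 0.541
time: 25.78
eef_pos: [0.523, 0.0003, 0.1685]
ee_rot: [-1.242, 1.164, -1.166]
ft_force: [-0.2, -1.1, 0.1]
grip_width: 0.541
time: 26.03
eef_pos: [0.5086, -0.0808, 0.1688]
ee_rot: [-1.241, 1.164, -1.167]
ft_force: [-0.4, -1.6, 0.4]
grip_width: 0.54
time: 26.28
eef_pos: [0.4941, -0.1621, 0.169]
ee_rot: [-1.241, 1.163, -1.168]
ft_force: [-0.1, -0.3, 0.7]
grip_width: 0.538
time: 26.62
eef_pos: [0.4828, -0.2371, 0.1684]
ee_rot: [-1.241, 1.162, -1.161]
ft_force: [0.3, 0.6, 0.3]
grip_width: 0.538
[ 0.48280894 -0.23712449  0.16837292]
yellow 10 166 [ 0.2662 -0.1971  0.031 ] (array([ 267.1, -197.5]), array([23.1, 15.3]), 78.64)
green 231 220 [ 0.4172 -0.2258  0.031 ] (array([ 417.1, -229.8]), array([35.4, 45.2]), 5.2)
brown 323 307 [ 0.4884 -0.2908  0.031 ] (array([ 488.1, -291.6]), array([34.6, 55.4]), 3.69)
[0.73422056 1.45507898 0.02289654]
```

View pics/w13.png

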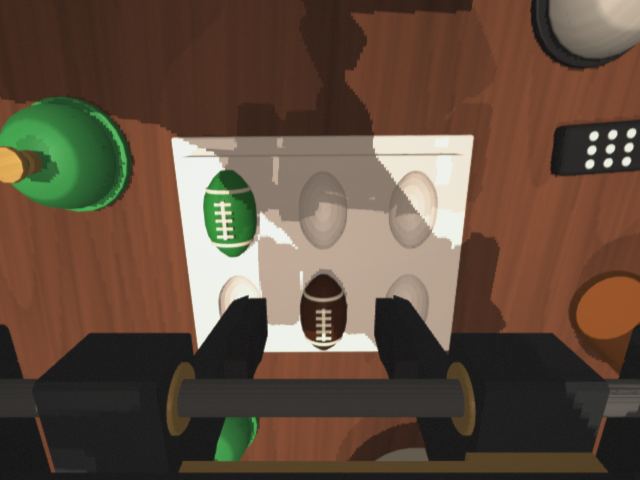

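```bash
python3 -m jog '[[[0.5,0,0.02],0],[[0.75,0.3,0.02],0],[[0.75,0.7,0.02],0],[[0.75,1,0.02],0],[[0.75,1,0.02],0],[[0.75,1,0.02],0]]' 0.55 && python3 -m jog '[[[0,0.3,0],0],[[0,0.45,0],0],[[0,0.45,0],0],[[0,0.45,0],0]]' && python3 -c "
from h import *
s=bot.get_state();print(s['eef_pos'],R.from_rotvec(s['ee_rot']).as_matrix().T@(np.array([.4883,-.2957,.052])-s['eef_pos'])/.08)"
```

```text
time: 27.17
eef_pos: [0.4895, -0.2926, 0.0879]
ee_rot: [-1.243, 1.159, -1.153]
ft_force: [-0.0, -0.5, 0.3]
grip_width: 0.55
time: 27.5
eef_pos: [0.4899, -0.2944, 0.0535]
ee_rot: [-1.242, 1.157, -1.156]
ft_force: [-0.7, -0.0, 0.2]
grip_width: 0.55
[ 0.48989203 -0.2944075   0.05349483] [ 0.01471123  0.01868127 -0.02099477]
```

```bash
python3 -m jog '[[[0.02,0.01,-0.02],0],[[0.02,0.01,-0.02],0],[[0.02,0.01,-0.02],0],[[0.02,0.01,-0.02],0],[[0.02,0.01,-0.02],0],[[0.02,0.01,-0.02],0],[[0.02,0.01,-0.02],0]]' 0; python3 -m jog '[[[0,-0.3,0],0],[[0,-0.7,0],0],[[0,-1,0],0],[[0,-1,0],0],[[0,-1,0],0]]'; python3 -m jog '[[[-0.2,-0.3,0],0],[[-0.6,-0.5,-0.1],0],[[-1,-0.5,-0.1],0],[[-1,-0.5,-0.1],0]]' && python3 -m jog '[[[-0.5,0,-0.1],0],[[-1,0,-0.1],0],[[-1,0,-0.1],0]]'&& python3 -m jog '[[[-0.5,0,-0.1],0],[[-1,0,-0.1],0],[[-1,0,-0.1],0]]'&& python3 -m jog '[[[-0.5,0,-0.1],0],[[-1,0,-0.1],0],[[-1,0,-0.1],0]]'&& python3 -m jog '[[[-0.5,0,0],0],[[-1,0,0],0],[[-1,0,0],0]]' && python3 -m jog '[[[-0.5,0,0],0],[[-1,0,0],0],[[-1,0,0],0]]'; python3 -m jog '[[[-0.5,0,0],0],[[-1,0,0],0],[[-1,0,0],0]]';python3 -m jog '[[[-0.4,0,0],0],[[-0.6,0,0],0],[[-0.6,0,0],0],[[-0.6,0,0],0],[[-0.6,0,0],0]]'; python3 -c "
from h import *
s,im=grab('wrist','w14.png');print(s['eef_pos'],R.from_rotvec(s['ee_rot']).as_matrix().T@(np.array([.408,.3155,.048])-s['eef_pos'])/.08)"
```

```text
time: 28.08
eef_pos: [0.4884, -0.2973, 0.0532]
ee_rot: [-1.241, 1.156, -1.159]
ft_force: [-1.0, -0.2, 7.7]
grip_width: 0.408
time: 28.5
eef_pos: [0.4889, -0.2969, 0.1334]
ee_rot: [-1.24, 1.155, -1.159]
ft_force: [0.3, 0.4, -0.4]
grip_width: 0.409
time: 28.83
eef_pos: [0.474, -0.2106, 0.1708]
ee_rot: [-1.242, 1.157, -1.147]
ft_force: [1.1, 0.7, -1.4]
grip_width: 0.405
time: 29.08
eef_pos: [0.4594, -0.1297, 0.17]
ee_rot: [-1.245, 1.157, -1.144]
ft_force: [-0.8, -0.2, -0.3]
grip_width: 0.407
time: 29.33
eef_pos: [0.4458, -0.0511, 0.1704]
ee_rot: [-1.247, 1.155, -1.145]
ft_force: [0.3, 0.7, -0.6]
grip_width: 0.404
time: 29.58
eef_pos: [0.4323, 0.0276, 0.1708]
ee_rot: [-1.247, 1.153, -1.146]
ft_force: [-0.3, -0.4, -0.7]
grip_width: 0.407
time: 29.83
eef_pos: [0.4273, 0.1075, 0.1711]
ee_rot: [-1.246, 1.151, -1.147]
ft_force: [0.4, 0.1, -0.7]
grip_width: 0.407
time: 30.08
eef_pos: [0.4216, 0.1874, 0.1712]
ee_rot: [-1.245, 1.151, -1.147]
ft_force: [0.6, 0.9, -0.1]
grip_width: 0.403
time: 30.33
eef_pos: [0.4157, 0.2676, 0.1712]
ee_rot: [-1.244, 1.151, -1.147]
ft_force: [-0.3, 0.8, 0.5]
grip_width: 0.404
time: 30.75
eef_pos: [0.4136, 0.3061, 0.1717]
ee_rot: [-1.243, 1.158, -1.158]
ft_force: [-0.1, 0.0, 0.3]
grip_width: 0.403
[0.41362071 0.30605016 0.17169723] [-0.12472725  1.54609549 -0.06085419]
```

View pics/w14.png

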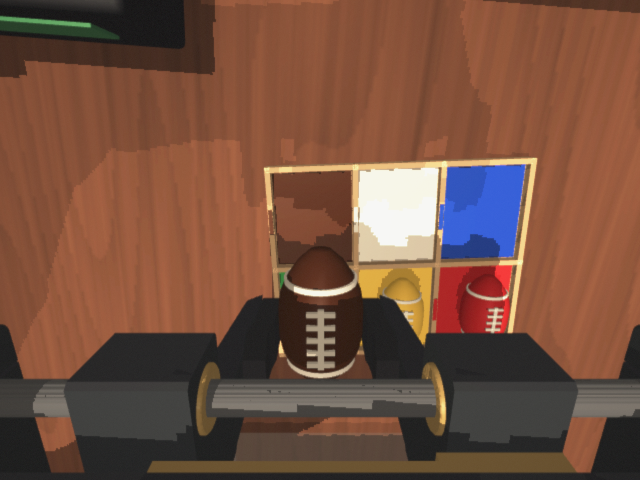

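```bash
python3 -c "
from h import *
s,im=grab('wrist')
P=np.array([ray(s,im,*p,.013)[0] for p in [(267,171),(355,168),(273,267),(354,266)]]);print(P.round(4),P.mean(0))"
python3 -m jog '[[[-0.12,0.4,-0.06],0],[[-0.12,0.8,-0.06],0],[[-0.12,1,-0.06],0],[[-0.12,1,-0.06],0],[[-0.12,1,-0.06],0]]'
```

```text
[[0.3705 0.3509 0.013 ]
 [0.4359 0.3576 0.013 ]
 [0.3771 0.2743 0.013 ]
 [0.4426 0.2796 0.013 ]] [0.40652991 0.31558745 0.013     ]
time: 31.27
eef_pos: [0.4082, 0.3155, 0.092]
ee_rot: [-1.243, 1.158, -1.159]
ft_force: [-1.0, 0.1, -0.2]
grip_width: 0.405
```

```bash
python3 -m jog '[[[0,0.3,0],0],[[0,0.5,0],0],[[0,0.54,0],0],[[0,0.54,0],0],[[0,0.54,0],0]]' && python3 -m jog '[[[0,0,0],0],[[0,0,0],0],[[0,0,0],0],[[0,0,0],0],[[0,0,0],0]]' 0.54; python3 -m jog '[[[0,-0.3,0],0],[[0,-0.7,0],0],[[0,-1,0],0],[[0,-1,0],0],[[0,-1,0],0]]'; python3 -m jog '[[[0,-0.5,0],0],[[0.5,-0.5,0],0],[[1,-0.5,0],0],[[1,-0.5,0],0]]'; python3 -c "
from h import *
s,im=grab('wrist','w15.png')"
```

```text
time: 31.68
eef_pos: [0.409, 0.317, 0.0503]
ee_rot: [-1.239, 1.157, -1.158]
ft_force: [-0.5, 1.1, -0.3]
grip_width: 0.405
time: 32.1
eef_pos: [0.4081, 0.317, 0.0492]
ee_rot: [-1.241, 1.157, -1.157]
ft_force: [0.3, -0.2, -0.1]
grip_width: 0.546
time: 32.52
eef_pos: [0.4085, 0.3175, 0.1299]
ee_rot: [-1.239, 1.157, -1.157]
ft_force: [-0.6, -1.6, -0.3]
grip_width: 0.544
time: 32.85
eef_pos: [0.4133, 0.2295, 0.1682]
ee_rot: [-1.243, 1.163, -1.165]
ft_force: [0.1, -0.7, 0.2]
grip_width: 0.54
```

View pics/w15.png

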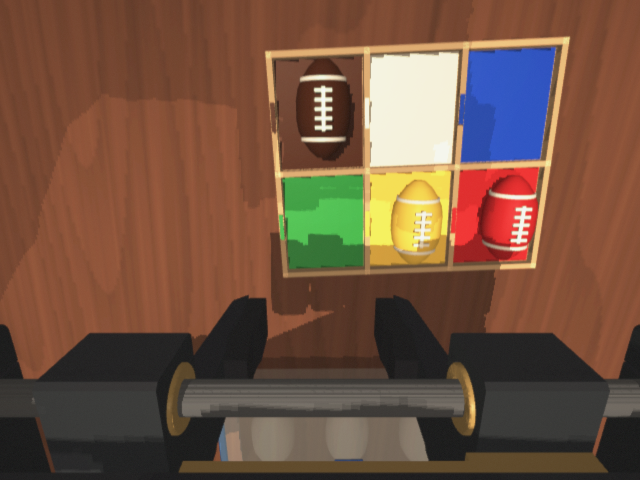

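```bash
python3 -m jog '[[[1,0,0.2],0],[[1,0,0.2],0],[[1,0,0.2],0]]' && python3 -m jog '[[[1,0,0.1],0],[[1,0,0.1],0],[[1,0,0.1],0]]' && python3 -m jog '[[[1,0,-0.1],0],[[1,0,-0.1],0],[[1,0,-0.1],0]]' && python3 -m jog '[[[1,0,-0.3],0],[[1,0,-0.3],0],[[1,0,-0.3],0]]' && python3 -m jog '[[[0.9,0,-0.25],0],[[0.9,0,-0.25],0],[[0.9,0,-0.25],0],[[0.9,0,-0.25],0]]'; python3 -c "
from h import *
s,im=grab('wrist','w16.png');print(s['eef_pos']);b=balls(s,im,(180,150,420,345),.031)
M=R.from_rotvec(s['ee_rot']).as_matrix()
print(M.T@(np.array([.4161,-.222,.052])-s['eef_pos'])/.08)"
```

```text
time: 33.15
eef_pos: [0.4363, 0.1516, 0.1684]
ee_rot: [-1.24, 1.162, -1.166]
ft_force: [-0.3, 0.2, -0.4]
grip_width: 0.54
time: 33.4
eef_pos: [0.4493, 0.0724, 0.1685]
ee_rot: [-1.24, 1.162, -1.166]
ft_force: [0.4, 0.3, -0.3]
grip_width: 0.537
time: 33.65
eef_pos: [0.4456, -0.0077, 0.1686]
ee_rot: [-1.24, 1.163, -1.166]
ft_force: [-0.3, 0.2, 0.3]
grip_width: 0.54
time: 33.9
eef_pos: [0.426, -0.0892, 0.1686]
ee_rot: [-1.24, 1.164, -1.166]
ft_force: [-0.3, 0.3, 0.1]
grip_width: 0.542
time: 34.23
eef_pos: [0.4128, -0.1568, 0.1684]
ee_rot: [-1.241, 1.161, -1.16]
ft_force: [-0.1, 0.2, 0.8]
grip_width: 0.539
[ 0.41282931 -0.15677138  0.16839872]
green 306 326 [ 0.4057 -0.2283  0.031 ] (array([ 406.6, -227.7]), array([12.8, 33.6]), 7.7)
brown 302 175 [ 0.397  -0.1101  0.031 ] (array([ 401.1, -112.1]), array([93.7, 39.4]), 4.35)
[ 0.81601696  1.45514413 -0.01140357]
```

View pics/w16.png

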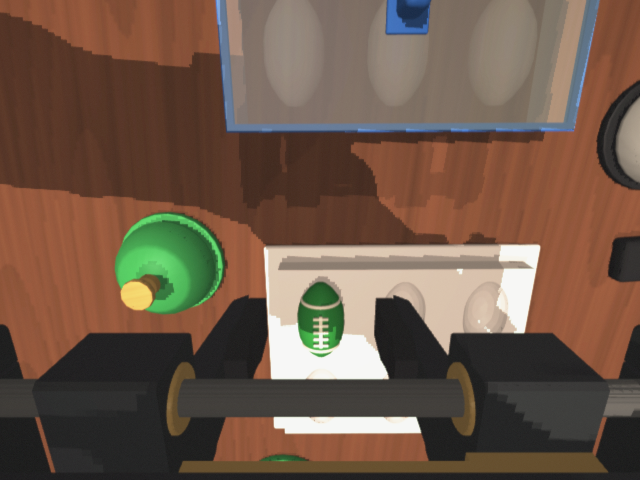

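```bash
python3 -m jog '[[[0.5,0,-0.02],0],[[0.82,0.3,-0.02],0],[[0.82,0.7,-0.02],0],[[0.82,1,-0.02],0],[[0.82,1,-0.02],0],[[0.82,1,-0.02],0]]' 0.55 && python3 -m jog '[[[0,0.3,0],0],[[0,0.45,0],0],[[0,0.45,0],0],[[0,0.45,0],0]]' && python3 -c "
from h import *
s=bot.get_state();print(s['eef_pos'],R.from_rotvec(s['ee_rot']).as_matrix().T@(np.array([.4161,-.222,.052])-s['eef_pos'])/.08)"
```

```text
time: 34.78
eef_pos: [0.416, -0.2197, 0.0881]
ee_rot: [-1.243, 1.159, -1.153]
ft_force: [1.1, -1.0, 0.9]
grip_width: 0.547
time: 35.12
eef_pos: [0.4165, -0.221, 0.0535]
ee_rot: [-1.242, 1.157, -1.156]
ft_force: [-0.8, 1.2, -0.5]
grip_width: 0.547
[ 0.41654467 -0.22102611  0.05348792] [ 0.01175694  0.01859408 -0.00640719]
```

```bash
python3 -m jog '[[[0.01,0.01,0],0],[[0.01,0.01,0],0],[[0.01,0.01,0],0],[[0.01,0.01,0],0],[[0.01,0.01,0],0],[[0.01,0.01,0],0],[[0.01,0.01,0],0]]' 0; python3 -m jog '[[[0,-0.3,0],0],[[0,-0.7,0],0],[[0,-1,0],0],[[0,-1,0],0],[[0,-1,0],0]]'; python3 -m jog '[[[-0.2,-0.3,0.1],0],[[-0.6,-0.5,0.3],0],[[-1,-0.5,0.3],0],[[-1,-0.5,0.3],0]]' && python3 -m jog '[[[-0.5,0,0.2],0],[[-1,0,0.2],0],[[-1,0,0.2],0]]'&& python3 -m jog '[[[-0.5,0,0],0],[[-1,0,0],0],[[-1,0,0],0]]'&& python3 -m jog '[[[-0.5,0,0],0],[[-1,0,0],0],[[-1,0,0],0]]'&& python3 -m jog '[[[-0.5,0,-0.1],0],[[-1,0,-0.1],0],[[-1,0,-0.1],0]]' && python3 -m jog '[[[-0.4,0,0],0],[[-0.68,0,0],0],[[-0.68,0,0],0],[[-0.68,0,0],0],[[-0.68,0,0],0]]'; python3 -c "
from h import *
s,im=grab('wrist','w17.png');print(s['eef_pos'],R.from_rotvec(s['ee_rot']).as_matrix().T@(np.array([.4162,.2356,.048])-s['eef_pos'])/.08)"
```

```text
time: 35.7
eef_pos: [0.4169, -0.2226, 0.053]
ee_rot: [-1.241, 1.156, -1.158]
ft_force: [-0.4, 0.8, 6.6]
grip_width: 0.404
time: 36.12
eef_pos: [0.4171, -0.2223, 0.1331]
ee_rot: [-1.24, 1.155, -1.159]
ft_force: [1.0, 0.5, -0.8]
grip_width: 0.407
time: 36.45
eef_pos: [0.4347, -0.1344, 0.171]
ee_rot: [-1.244, 1.155, -1.148]
ft_force: [-0.5, -0.3, -0.9]
grip_width: 0.405
time: 36.7
eef_pos: [0.4441, -0.0518, 0.1703]
ee_rot: [-1.247, 1.154, -1.144]
ft_force: [-1.2, -0.1, -0.5]
grip_width: 0.406
time: 36.95
eef_pos: [0.4378, 0.0271, 0.1705]
ee_rot: [-1.247, 1.154, -1.146]
ft_force: [-0.2, 0.3, 0.0]
grip_width: 0.405
time: 37.2
eef_pos: [0.4324, 0.1067, 0.1708]
ee_rot: [-1.247, 1.152, -1.147]
ft_force: [-0.0, 0.2, -0.8]
grip_width: 0.404
time: 37.45
eef_pos: [0.4186, 0.1858, 0.1709]
ee_rot: [-1.246, 1.152, -1.148]
ft_force: [1.3, 1.0, -0.4]
grip_width: 0.404
time: 37.87
eef_pos: [0.4161, 0.2317, 0.1714]
ee_rot: [-1.243, 1.158, -1.158]
ft_force: [0.1, -0.1, 0.1]
grip_width: 0.404
[0.41607901 0.23169353 0.17137605] [-0.0508227   1.54212145  0.00693317]
```

View pics/w17.png

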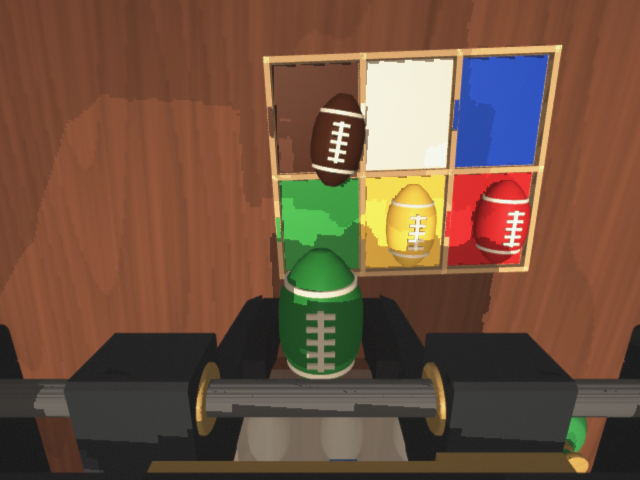

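```bash
python3 -m jog '[[[0,0.4,0],0],[[0,0.8,0],0],[[0,1,0],0],[[0,1,0],0],[[0,1,0],0]]' && python3 -m jog '[[[0,0.3,0],0],[[0,0.5,0],0],[[0,0.54,0],0],[[0,0.54,0],0],[[0,0.54,0],0]]' && python3 -m jog '[[[0,0,0],0],[[0,0,0],0],[[0,0,0],0],[[0,0,0],0],[[0,0,0],0]]' 0.54; python3 -m jog '[[[0,-0.3,0],0],[[0,-0.7,0],0],[[0,-1,0],0],[[0,-1,0],0],[[0,-1,0],0]]'; python3 -m jog '[[[0,-0.5,0],0],[[0,-1,0],0],[[0,-1,0],0],[[0,-1,0],0],[[0,-1,0],0]]'; python3 -c "
from h import *
s,im=grab('wrist','w18.png');print(s['eef_pos']); balls(s,im,(200,50,540,345),.024,['brown'])
s,im=grab('side','s18.png');a=cv2.imread('pics/s18.png')[140:220,185:305]; cv2.imwrite('pics/s18c.png',cv2.resize(a,None,fx=6,fy=6,interpolation=cv2.INTER_CUBIC))
"
```

```text
time: 38.33
eef_pos: [0.4163, 0.2316, 0.0919]
ee_rot: [-1.243, 1.159, -1.159]
ft_force: [-0.8, -0.9, -0.3]
grip_width: 0.409
time: 38.75
eef_pos: [0.4172, 0.2332, 0.0502]
ee_rot: [-1.24, 1.157, -1.158]
ft_force: [-0.2, 0.6, -0.1]
grip_width: 0.404
time: 39.17
eef_pos: [0.4164, 0.2334, 0.0492]
ee_rot: [-1.241, 1.157, -1.157]
ft_force: [-0.7, -0.3, 0.3]
grip_width: 0.542
time: 39.58
eef_pos: [0.4169, 0.2339, 0.1298]
ee_rot: [-1.239, 1.156, -1.157]
ft_force: [-1.1, -0.2, 0.1]
grip_width: 0.539
time: 40.0
eef_pos: [0.4155, 0.2332, 0.2078]
ee_rot: [-1.244, 1.158, -1.157]
ft_force: [0.4, 0.2, -0.3]
grip_width: 0.539
[0.41547065 0.23316835 0.20784549]
brown 341 147 [0.427  0.2983 0.024 ] (array([422.6, 302.1]), array([61.4, 36.4]), 86.02)
```

View pics/w18.png

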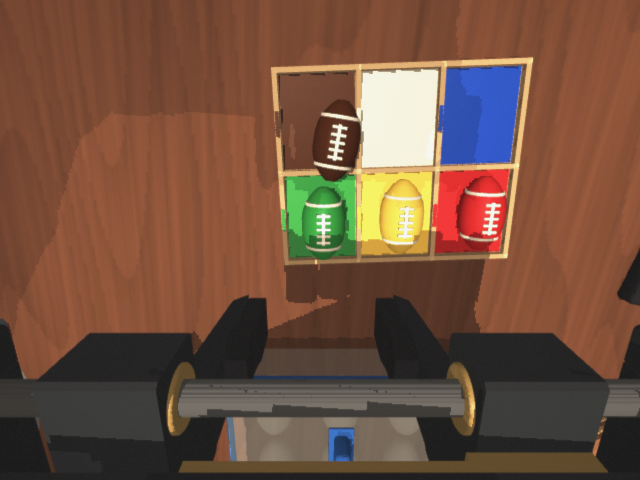

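View pics/s18c.png

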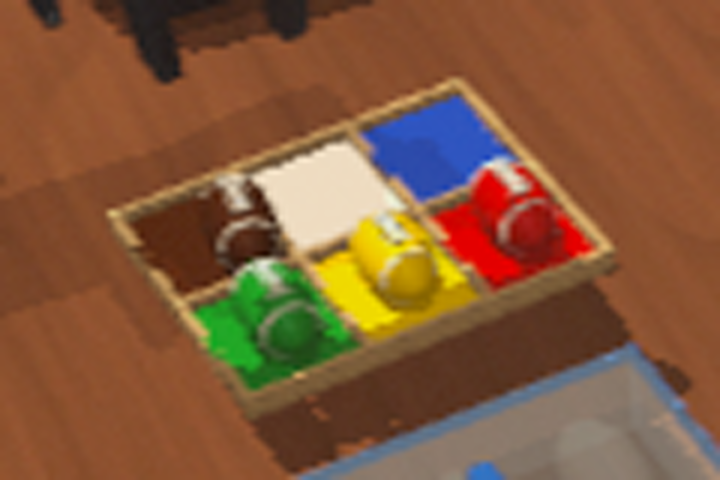

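```bash
python3 -m jog '[[[-0.5,0,0.15],0.022],[[-0.85,0.5,0.15],0.022],[[-0.85,1,0.15],0.022],[[-0.85,1,0.15],0.022],[[-0.85,1,0.15],0.022],[[-0.85,1,0.15],0.022]]' 0.55; python3 -c "
from h import *
s,im=grab('wrist','w19.png');M=R.from_rotvec(s['ee_rot']).as_matrix();print(s['eef_pos'],np.degrees(np.arctan2(M[1,2],M[0,2]))); b=balls(s,im,(200,50,450,345),.024,['brown'])
print(M.T@(b['brown']-s['eef_pos'])/.08)
"
```

```text
time: 40.6
eef_pos: [0.4239, 0.3003, 0.1293]
ee_rot: [-1.177, 1.26, -1.262]
ft_force: [-0.4, 0.0, -0.1]
grip_width: 0.547
[0.42394251 0.30033408 0.12926046] -4.006883863136811
brown 318 259 [0.4221 0.2976 0.024 ] (array([423.1, 302.3]), array([65. , 39.3]), 74.99)
[ 0.03311542  1.31581635 -0.02032643]
```

View pics/w19.png

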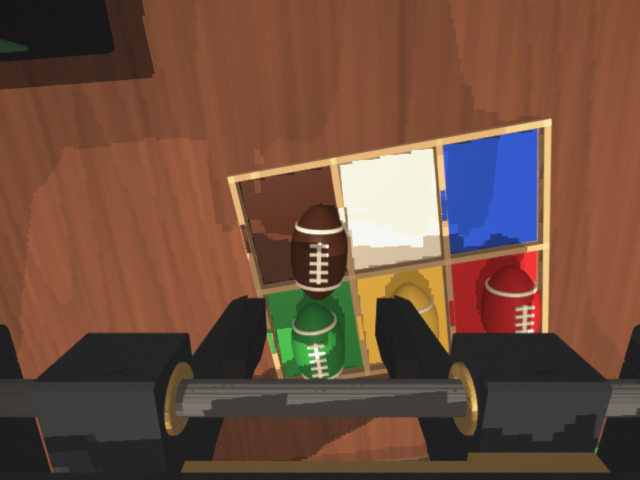

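```bash
python3 -m jog '[[[0,0.4,-0.01],0],[[0,0.8,-0.01],0],[[0,1,-0.01],0],[[0,1,-0.01],0],[[0,1,-0.01],0]]' && python3 -m jog '[[[0,0.01,0],0],[[0,0.02,0],0],[[0,0.02,0],0]]' && python3 -m jog '[[[0,0,0],0],[[0,0,0],0],[[0,0,0],0],[[0,0,0],0],[[0,0,0],0],[[0,0,0],0]]' 0; python3 -m jog '[[[0,-0.2,0],0],[[0,-0.4,0],0],[[0,-0.6,0],0],[[0,-0.6,0],0],[[0,-0.6,0],-0.024],[[0,-0.6,0],-0.024],[[0,-0.6,0],-0.024],[[0,-0.6,0],-0.024]]'; python3 -c "
from h import *
s,im=grab('wrist','w20.png');M=R.from_rotvec(s['ee_rot']).as_matrix();print(s['eef_pos'],np.degrees(np.arctan2(M[1,2],M[0,2])));print(M.T@(np.array([.4075,.3165,.048])-s['eef_pos'])/.08)
"
```

```text
time: 41.07
eef_pos: [0.4237, 0.3016, 0.0504]
ee_rot: [-1.174, 1.26, -1.26]
ft_force: [0.8, 0.8, 0.1]
grip_width: 0.551
time: 41.32
eef_pos: [0.4235, 0.3025, 0.0487]
ee_rot: [-1.174, 1.259, -1.259]
ft_force: [-0.4, -0.3, -0.3]
grip_width: 0.549
time: 41.82
eef_pos: [0.4229, 0.3022, 0.0478]
ee_rot: [-1.176, 1.259, -1.259]
ft_force: [-1.6, -0.9, 7.3]
grip_width: 0.403
time: 42.48
eef_pos: [0.4225, 0.3017, 0.0948]
ee_rot: [-1.247, 1.15, -1.15]
ft_force: [-0.7, -1.0, -0.4]
grip_width: 0.404
[0.42245091 0.30168739 0.09477277] 4.580469517900831
[-0.19968469  0.58472795 -0.17104368]
```

View pics/w20.png

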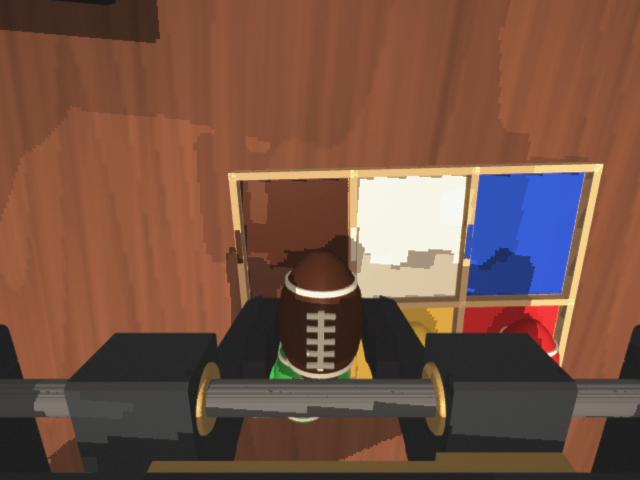

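```bash
python3 -m jog '[[[-0.2,0,-0.17],0],[[-0.2,0,-0.17],0],[[-0.2,0.3,-0.17],0],[[-0.2,0.5,-0.17],0],[[-0.2,0.57,-0.17],0],[[-0.2,0.57,-0.17],0],[[-0.2,0.57,-0.17],0]]' && python3 -m jog '[[[0,0,0],0],[[0,0,0],0],[[0,0,0],0],[[0,0,0],0],[[0,0,0],0]]' 0.54; python3 -m jog '[[[0,-0.3,0],0],[[0,-0.7,0],0],[[0,-1,0],0],[[0,-1,0],0]]'; python3 -m jog '[[[0,-0.5,0],0],[[0.5,-0.6,0],0],[[1,-0.6,0.2],0],[[1,-0.6,0.2],0],[[1,-0.6,0.2],0]]'; python3 -c "
from h import *
s,im=grab('wrist','w21.png');print(s['eef_pos']);b=balls(s,im,(200,30,600,300),.024,['brown'])
"
```

```text
time: 43.12
eef_pos: [0.4082, 0.3164, 0.0497]
ee_rot: [-1.247, 1.149, -1.149]
ft_force: [-0.4, 0.6, 0.4]
grip_width: 0.402
time: 43.53
eef_pos: [0.4079, 0.3169, 0.05]
ee_rot: [-1.247, 1.148, -1.148]
ft_force: [1.0, 0.1, -0.1]
grip_width: 0.539
time: 43.87
eef_pos: [0.41, 0.3181, 0.1336]
ee_rot: [-1.24, 1.147, -1.147]
ft_force: [0.2, 0.8, 0.4]
grip_width: 0.538
time: 44.28
eef_pos: [0.4312, 0.236, 0.1778]
ee_rot: [-1.245, 1.151, -1.152]
ft_force: [-1.3, 0.5, -0.1]
grip_width: 0.541
[0.4312334  0.23595494 0.17778253]
brown 310 129 [0.4181 0.3132 0.024 ] (array([413.2, 317.8]), array([34.4, 66.1]), 3.36)
```

View pics/w21.png

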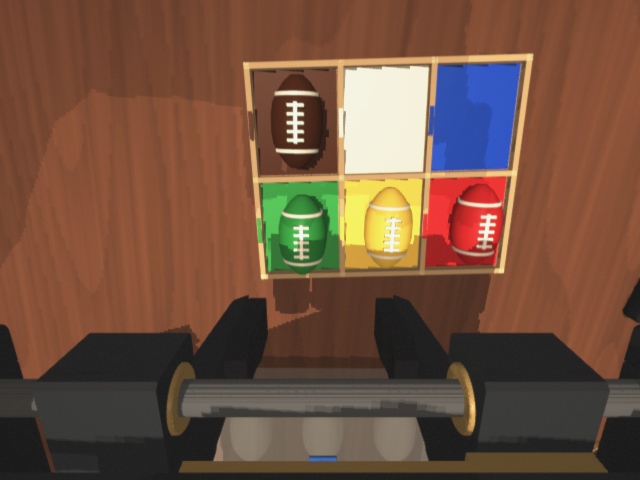

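```bash
python3 -m jog '[[[1,0,0.01],0.0014],[[1,0,0.01],0.0014],[[1,0,0.01],0.0014]]' && python3 -m jog '[[[1,0,0.01],0],[[1,0,0.01],0],[[1,0,0.01],0]]'; python3 -m jog '[[[0.5,0,0.01],0],[[0.5,0,0.01],0],[[0.5,0,0.01],0],[[0.5,0,0.01],0],[[0.5,0,0.01],0]]';  python3 -c "
from h import *
s,im=grab('wrist','w22.png');M=R.from_rotvec(s['ee_rot']).as_matrix();print(s['eef_pos'],np.degrees(np.arctan2(M[1,2],M[0,2])));print(M.T@(np.array([.4503,.0094,.084])-s['eef_pos'])/.08)
H=hsv(im); h,S,V=[H[...,i].astype(int) for i in range(3)]
blue=(abs(h-110)<14)&(S>150)&(V>40)
ys,xs=np.nonzero(blue[200:330,280:360]); xs+=280; ys+=200
print(xs.min(),xs.max(),ys.min(),ys.max()); print('bar base',rect(ray(s,im,xs,ys,.051)))
b2=(abs(h-110)<14)&(S>70)&(V>60)
ys,xs=np.nonzero(b2[100:345,150:500]); P=ray(s,im,xs+150,ys+100,.050); print('rim',rect(P))
"
```

```text
time: 44.58
eef_pos: [0.4376, 0.153, 0.1774]
ee_rot: [-1.243, 1.158, -1.161]
ft_force: [-0.0, -1.5, 0.9]
grip_width: 0.534
time: 44.83
eef_pos: [0.4445, 0.0734, 0.1777]
ee_rot: [-1.242, 1.158, -1.162]
ft_force: [0.2, -0.6, 0.5]
grip_width: 0.541
time: 45.25
eef_pos: [0.4482, 0.0409, 0.1774]
ee_rot: [-1.245, 1.153, -1.152]
ft_force: [0.2, 0.9, 0.5]
grip_width: 0.542
[0.44817487 0.04085588 0.17742265] 4.381402980211083
[ 0.39448115  1.16764906 -0.00290744]
305 337 241 329
bar base (array([450.5,   9.4]), array([22.7, 70.2]), 3.6)
rim (array([448.8,  33.3]), array([215.1, 131.5]), 4.03)
```

View pics/w22.png

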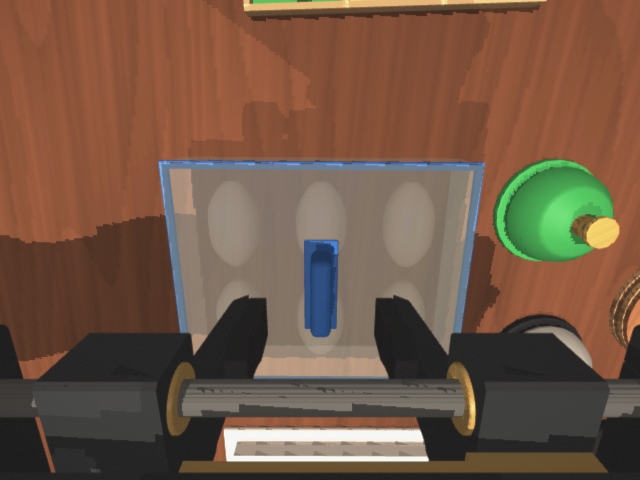

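```bash
python3 -m jog '[[[0.39,0,0],0.001],[[0.39,0.4,0],0.001],[[0.39,0.8,0],0.001],[[0.39,1,0],0.001],[[0.39,1,0],0.001],[[0.39,1,0],0.001]]' && python3 -m jog '[[[0,0.14,0],0],[[0,0.16,0],0],[[0,0.16,0],0],[[0,0.16,0],0]]';python3 -c "
from h import *
s=bot.get_state();M=R.from_rotvec(s['ee_rot']).as_matrix();print(s['eef_pos'],np.degrees(np.arctan2(M[1,2],M[0,2])),M.T@(np.array([.4503,.0094,.0833])-s['eef_pos'])/.08)"
```

```text
time: 45.8
eef_pos: [0.4502, 0.0086, 0.0974]
ee_rot: [-1.242, 1.16, -1.158]
ft_force: [0.0, -0.3, 0.5]
grip_width: 0.54
time: 46.13
eef_pos: [0.4509, 0.0082, 0.0853]
ee_rot: [-1.24, 1.159, -1.159]
ft_force: [0.9, 0.5, -0.2]
grip_width: 0.545
[0.45089991 0.00823389 0.08534964] 3.8918281633946115 [-0.01504624  0.02561874 -0.0065119 ]
```

```bash
python3 -m jog '[[[-0.015,0.015,0],0],[[-0.015,0.015,0],0],[[-0.015,0.015,0],0],[[-0.015,0.015,0],0],[[-0.015,0.015,0],0],[[-0.015,0.015,0],0],[[-0.015,0.015,0],0],[[-0.015,0.015,0],0],[[-0.015,0.015,0],0],[[-0.015,0.015,0],0]]' 0;python3 -c "
from h import *
s=bot.get_state();M=R.from_rotvec(s['ee_rot']).as_matrix();print(s['eef_pos'],np.degrees(np.arctan2(M[1,2],M[0,2])))"; python3 -m jog '[[[0,-0.15,0],0],[[0,-0.3,0],0],[[0,-0.5,0],0],[[0,-0.7,0],0],[[0,-0.9,0],0],[[0,-1,0],0],[[0,-1,0],0],[[0,-1,0],0]]'
```

```text
time: 46.97
eef_pos: [0.4506, 0.0092, 0.0838]
ee_rot: [-1.24, 1.159, -1.159]
ft_force: [-0.8, 0.5, 3.3]
grip_width: 0.155
[0.45057587 0.00921914 0.08380925] 3.8780379583804567
time: 47.63
eef_pos: [0.4503, 0.0095, 0.1634]
ee_rot: [-1.24, 1.159, -1.159]
ft_force: [-0.3, -1.0, -3.4]
grip_width: 0.155
```

```bash
python3 -m jog '[[[0.15,0,0.1],0],[[0.4,0,0.19],0],[[0.7,0,0.19],0],[[1,0,0.19],0],[[1,0,0.19],0]]' && python3 -m jog '[[[0.3,0,0],0],[[0.7,0,0],0],[[1,0,0],0],[[1,0,0],0]]' && python3 -m jog '[[[0.3,0,0],0],[[0.7,0,0],0],[[1,0,0],0],[[1,0,0],0]]'&& python3 -m jog '[[[0.2,0,0],0],[[0.36,0,0],0],[[0.36,0,0],0],[[0.36,0,0],0],[[0.36,0,0],0],[[0.36,0,0],0]]'; python3 -c "
from h import *
s,im=grab('wrist','w23.png');M=R.from_rotvec(s['ee_rot']).as_matrix();print(s['eef_pos'],np.degrees(np.arctan2(M[1,2],M[0,2])));print(M.T@(np.array([.485,-.2576,.0893])-s['eef_pos'])/.08)
grab('side','s23.png')"
```

```text
time: 48.05
eef_pos: [0.4705, -0.0746, 0.163]
ee_rot: [-1.241, 1.162, -1.166]
ft_force: [-0.4, -0.1, -2.0]
grip_width: 0.158
time: 48.38
eef_pos: [0.4758, -0.1547, 0.1632]
ee_rot: [-1.24, 1.162, -1.166]
ft_force: [-0.1, 0.5, -2.9]
grip_width: 0.154
time: 48.72
eef_pos: [0.4811, -0.2342, 0.1633]
ee_rot: [-1.241, 1.162, -1.166]
ft_force: [-0.2, 0.5, -2.1]
grip_width: 0.155
time: 49.22
eef_pos: [0.4838, -0.2563, 0.1632]
ee_rot: [-1.241, 1.159, -1.157]
ft_force: [0.0, -0.1, -2.9]
grip_width: 0.155
[ 0.48381725 -0.25634488  0.16320013] 3.958195693670843
[0.01789382 0.92371785 0.01438643]
```

View pics/w23.png

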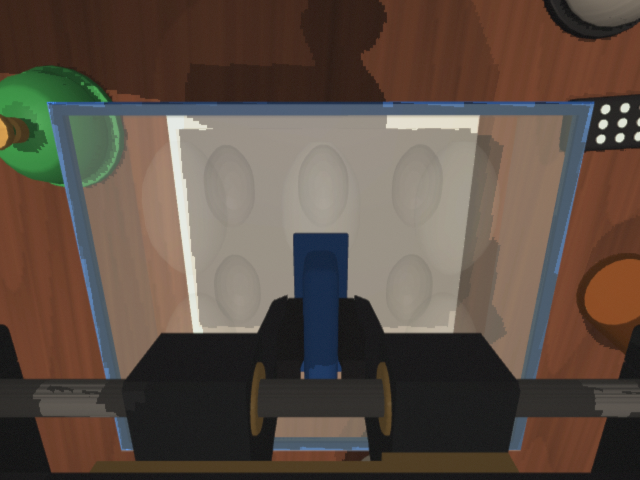

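View pics/s23.png

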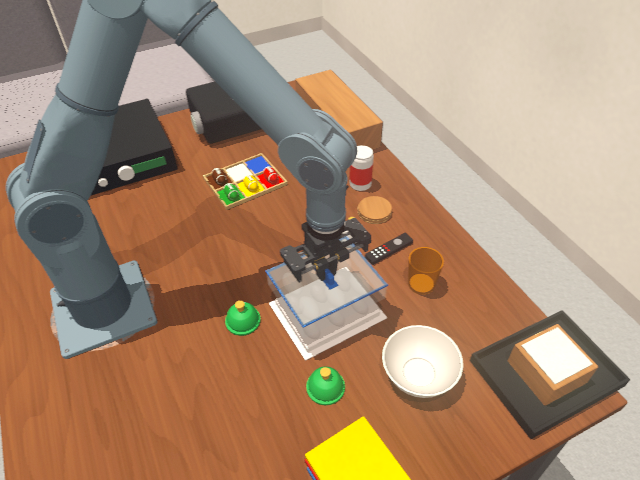

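```bash
python3 -m jog '[[[0.018,0.2,0.014],0],[[0.018,0.4,0.014],0],[[0.018,0.6,0.014],0],[[0.018,0.6,0.014],0],[[0.018,0.6,0.014],0],[[0.018,0.6,0.014],0]]'; python3 -c "
from h import *
s=bot.get_state();M=R.from_rotvec(s['ee_rot']).as_matrix();print(s['eef_pos'],np.degrees(np.arctan2(M[1,2],M[0,2])));print(M.T@(np.array([.485,-.2576,.0893])-s['eef_pos'])/.08)"
```

```text
time: 49.82
eef_pos: [0.4855, -0.2594, 0.1165]
ee_rot: [-1.24, 1.158, -1.16]
ft_force: [-0.3, -0.9, -2.3]
grip_width: 0.154
[ 0.48547121 -0.25940836  0.11646592] 3.887941291528522
[-0.02310825  0.3395602  -0.00458774]
```

```bash
python3 -m jog '[[[-0.015,0,-0.005],0],[[-0.015,0.1,-0.005],0],[[-0.015,0.2,-0.005],0],[[-0.015,0.3,-0.005],0],[[-0.015,0.31,-0.005],0],[[-0.015,0.31,-0.005],0],[[-0.015,0.31,-0.005],0],[[-0.015,0.31,-0.005],0]]'; python3 -c "
from h import *
s=bot.get_state();M=R.from_rotvec(s['ee_rot']).as_matrix();print(s['eef_pos'],np.degrees(np.arctan2(M[1,2],M[0,2])));print(M.T@(np.array([.485,-.2576,.0893])-s['eef_pos'])/.08)"
```

```text
time: 50.48
eef_pos: [0.4845, -0.2582, 0.0909]
ee_rot: [-1.241, 1.159, -1.159]
ft_force: [0.1, 0.5, -2.4]
grip_width: 0.156
[ 0.4844636  -0.25817845  0.09087711] 3.8720850340777537
[-0.00676071  0.0197123   0.00718289]
```

```bash
python3 -m jog '[[[0,0.008,0],0],[[0,0.015,0],0],[[0,0.015,0],0],[[0,0.015,0],0]]'
```

```text
time: 50.82
eef_pos: [0.4846, -0.2581, 0.0898]
ee_rot: [-1.24, 1.159, -1.159]
ft_force: [-0.9, -0.2, -2.7]
grip_width: 0.155
```

Nearly seated (last fraction of a mm will drop); release and check.

```bash
python3 -m jog '[[[0,0.006,0],0],[[0,0.006,0],0],[[0,0.006,0],0]]'; python3 -m jog '[[[0,0,0],0],[[0,0,0],0],[[0,0,0],0],[[0,0,0],0],[[0,0,0],0],[[0,0,0],0]]' 0.6;  python3 -m jog '[[[0,-0.3,0],0],[[0,-0.7,0],0],[[0,-1,0],0],[[0,-1,0],0],[[0,-1,0],0]]';python3 -m jog '[[[0,-0.3,0],0],[[-0.5,-0.6,0],0],[[-0.5,-0.6,0],0],[[-0.5,-0.6,0],0],[[-0.5,-0.6,0],0],[[-0.5,-0.6,0],0]]'; python3 -c "
from h import *
s,im=grab('wrist','w24.png');M=R.from_rotvec(s['ee_rot']).as_matrix();print(s['eef_pos'])
H=hsv(im); h,S,V=[H[...,i].astype(int) for i in range(3)]
b2=(abs(h-110)<14)&(S>70)&(V>60)
ys,xs=np.nonzero(b2[120:370,150:500]); P=ray(s,im,xs+150,ys+120,.056); print('rim',rect(P))
f=240/np.tan(np.radians(im['vertical_fov']/2));T=cam(s,im)
for r in [(280,320,300,330)]: pass
s,im=grab('side','s24.png')
a=cv2.imread('pics/s24.png')[240:365,250:400]; cv2.imwrite('pics/s24c.png',cv2.resize(a,None,fx=5,fy=4.7,interpolation=cv2.INTER_CUBIC))
"
```

```text
time: 51.07
eef_pos: [0.4847, -0.2582, 0.0898]
ee_rot: [-1.24, 1.159, -1.159]
ft_force: [-1.9, 2.1, 5.7]
grip_width: 0.156
time: 51.57
eef_pos: [0.4847, -0.2581, 0.0892]
ee_rot: [-1.241, 1.159, -1.159]
ft_force: [-0.2, 0.9, -0.4]
grip_width: 0.584
time: 51.98
eef_pos: [0.4854, -0.2583, 0.1702]
ee_rot: [-1.239, 1.157, -1.161]
ft_force: [-0.4, 0.3, -0.4]
grip_width: 0.601
time: 52.48
eef_pos: [0.4812, -0.2188, 0.2161]
ee_rot: [-1.242, 1.161, -1.159]
ft_force: [-0.8, -0.5, 0.2]
grip_width: 0.601
[ 0.48115062 -0.218839    0.21611684]
rim (array([ 484.4, -255.8]), array([215.1, 174.4]), 3.85)
```

View pics/w24.png

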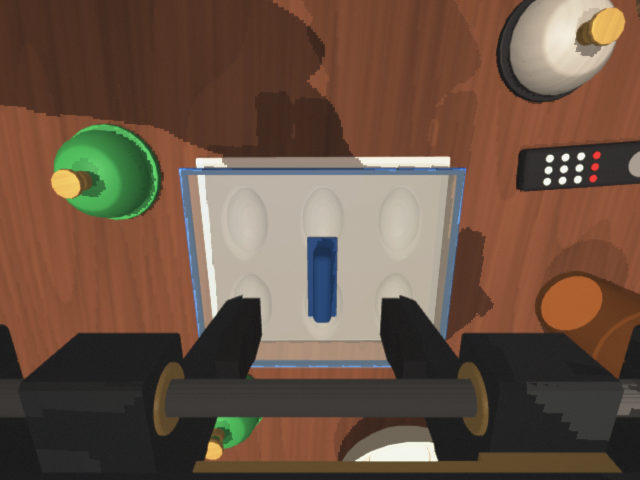

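View pics/s24c.png

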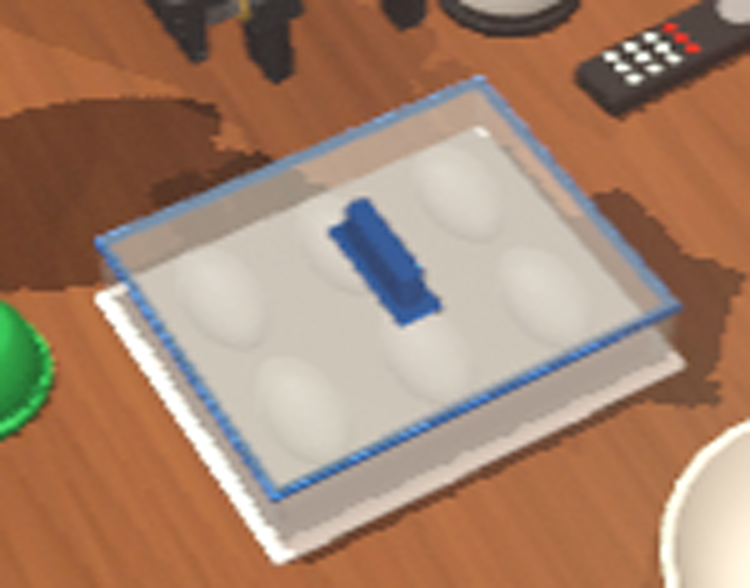

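```bash
python3 -c "
from h import *
for n,roi in [('wrist',(500,0,640,110)),('side',(330,200,380,250)),('top',(280,170,315,215))]:
    s,im=grab(n,'b_%s.png'%n); H=hsv(im); h,S,V=[H[...,i].astype(int) for i in range(3)]
    c=blob((h>13)&(h<28)&(S>140)&(V>100),1,roi)
    if c: 
        r=cv2.minEnclosingCircle(c[0]); print(n,r,cv2.contourArea(c[0]),ray(s,im,*r[0],.067)[0], depthpt(s,im,*r[0]))
"
```

```text
wrist ((606.0, 25.0), 20.61562728881836) 989.0 [ 0.65493921 -0.06565317  0.067     ] [ 0.65409193 -0.06599897  0.06828122]
side ((370.34210205078125, 209.0), 12.488462448120117) 290.5 [ 0.71882886 -0.05632091  0.067     ] [ 0.74728599 -0.01217357  0.01673391]
top ((296.0, 187.0), 4.472236156463623) 52.0 [ 0.65491653 -0.06702875  0.067     ] [ 0.65441637 -0.06703619  0.06902155]
```

View pics/b_top.png

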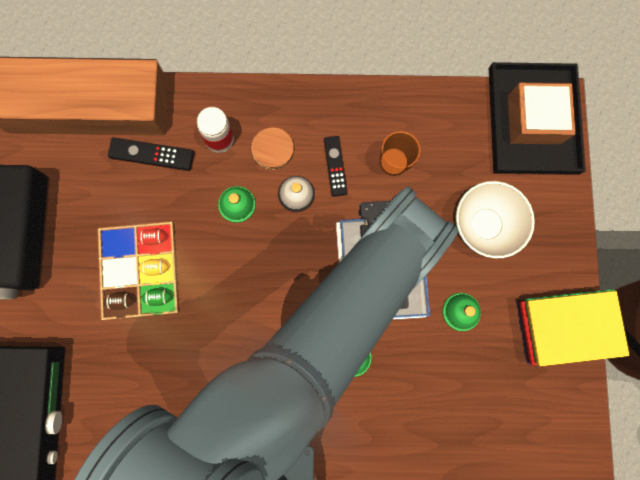

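```bash
python3 -m jog '[[[-0.6,0,0.8],0],[[-0.6,0,0.8],0],[[-0.6,0,0.8],0],[[-0.6,0,0.8],0]]' 0; python3 -m jog '[[[-0.6,0,0.8],0],[[-0.6,0,0.8],0],[[-0.6,0,0.8],0],[[-0.6,0,0.8],0]]'; python3 -m jog '[[[-0.55,0.9,0.7],0],[[-0.55,0.9,0.7],0],[[-0.55,0.9,0.7],0],[[-0.55,0.9,0.7],0],[[-0.55,0.9,0.7],0]]'; python3 -c "
from h import *
s,im=grab('wrist','w25.png');M=R.from_rotvec(s['ee_rot']).as_matrix();print(s['eef_pos'],M.T@(np.array([.6545,-.0665,.093])-s['eef_pos'])/.08)"
```

```text
time: 53.07
eef_pos: [0.5439, -0.1643, 0.2167]
ee_rot: [-1.243, 1.156, -1.156]
ft_force: [-0.2, -0.5, -0.2]
grip_width: 0.321
time: 53.4
eef_pos: [0.6036, -0.113, 0.2167]
ee_rot: [-1.242, 1.158, -1.157]
ft_force: [-0.5, -0.9, -0.8]
grip_width: 0.022
time: 53.82
eef_pos: [0.6545, -0.0683, 0.1448]
ee_rot: [-1.243, 1.161, -1.16]
ft_force: [-0.7, -0.7, 0.8]
grip_width: 0.003
[ 0.6545401  -0.06830341  0.14483423] [-0.02352422  0.64788847  0.00246457]
```

View pics/w25.png

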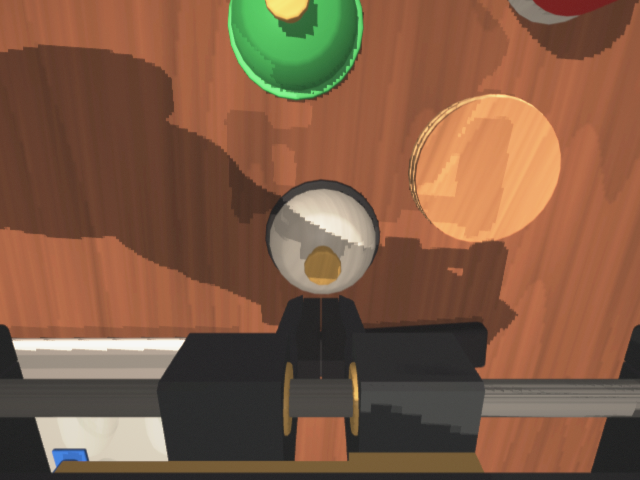

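```bash
python3 -c "
from h import *
s,im=grab('wrist');print(ray(s,im,323,266,.068))"
python3 -m jog '[[[-0.02,0.2,0],0],[[-0.02,0.4,0],0],[[-0.02,0.55,0],0],[[-0.02,0.57,0],0],[[-0.02,0.57,0],0],[[-0.02,0.57,0],0]]';python3 -m jog '[[[0,0.03,0],0],[[0,0.05,0],0],[[0,0.07,0],0],[[0,0.07,0],0],[[0,0.07,0],0]]'
```

```text
[[ 0.65600819 -0.06602452  0.068     ]]
time: 54.42
eef_pos: [0.6562, -0.0654, 0.1008]
ee_rot: [-1.24, 1.159, -1.161]
ft_force: [-0.0, 0.9, -0.3]
grip_width: 0.004
time: 54.83
eef_pos: [0.6559, -0.0644, 0.094]
ee_rot: [-1.241, 1.159, -1.159]
ft_force: [1.6, 0.0, -1.5]
grip_width: 0.005
```

```bash
python3 -m jog '[[[0.02,0.02,0],0],[[0.02,0.04,0],0],[[0.02,0.05,0],0],[[0.02,0.05,0],0],[[0.02,0.05,0],0]]'; python3 -m jog '[[[0,0.01,0],0],[[0,0.02,0],0],[[0,0.02,0],0],[[0,0.02,0],0]]'
```

```text
time: 55.25
eef_pos: [0.6563, -0.0661, 0.0903]
ee_rot: [-1.24, 1.159, -1.16]
ft_force: [-0.4, 0.9, 2.6]
grip_width: 0.001
time: 55.58
eef_pos: [0.6563, -0.0661, 0.0886]
ee_rot: [-1.24, 1.159, -1.159]
ft_force: [0.0, 0.6, 2.2]
grip_width: 0.005
```

```bash
python3 -m jog '[[[0,0.01,0],0],[[0,0.015,0],0],[[0,0.015,0],0],[[0,0.015,0],0]]'; python3 -m jog '[[[0,0.007,0],0],[[0,0.01,0],0],[[0,0.01,0],0],[[0,0.01,0],0]]'
```

```text
time: 55.92
eef_pos: [0.6563, -0.0661, 0.0875]
ee_rot: [-1.24, 1.159, -1.159]
ft_force: [0.1, 0.9, 4.9]
grip_width: 0.005
time: 56.25
eef_pos: [0.6563, -0.0661, 0.0874]
ee_rot: [-1.24, 1.159, -1.159]
ft_force: [-1.6, 1.8, 10.7]
grip_width: 0.003
```

```bash
python3 -m jog '[[[0,0,0],0],[[0,0,0],0]]'; python3 -m jog '[[[0,-0.1,0],0],[[0,-0.3,0],0],[[0,-0.7,0],0],[[0,-1,0],0],[[0,-1,0],0]]'; python3 -m jog '[[[0,-0.5,0],0],[[0,-1,0],0],[[0.5,-1,-0.5],0],[[1,-1,-0.5],0],[[1,-1,-0.5],0],[[1,-1,-0.5],0],[[1,-1,-0.5],0]]';  python3 -m jog '[[[1,0,0],0],[[1,0,0],0],[[1,0,0],0],[[1,0,0],0]]'; python3 -c "
from h import *
s,im=grab('wrist','w26.png');grab('side','s26.png');s,im=grab('top','t26.png')
a=cv2.imread('pics/t26.png')[165:335,80:330]; cv2.imwrite('pics/t26c.png',cv2.resize(a,None,fx=3.2,fy=3.2,interpolation=cv2.INTER_CUBIC))
b=balls(s,im,(95,220,180,322),.024)
c=np.array([.478,.282]);a=np.radians(5.6);ex=np.array([np.cos(a),np.sin(a)]);ey=np.array([-ex[1],ex[0]])
for k,p in b.items():
    i,j=dict(green=(-1,-1),yellow=(0,-1),red=(1,-1),brown=(-1,1))[k]; d=p[:2]-(c+i*.066*ex+j*.04*ey); print(k,'off along',(d@ey).round(4),'across',(d@ex).round(4))
"
```

```text
time: 56.42
eef_pos: [0.6563, -0.0661, 0.0874]
ee_rot: [-1.24, 1.159, -1.159]
ft_force: [-1.4, 1.1, 10.4]
grip_width: 0.005
time: 56.83
eef_pos: [0.6583, -0.0674, 0.1721]
ee_rot: [-1.236, 1.154, -1.164]
ft_force: [0.8, -0.7, 0.1]
grip_width: 0.005
time: 57.42
eef_pos: [0.621, -0.1489, 0.2463]
ee_rot: [-1.24, 1.161, -1.16]
ft_force: [-0.8, -0.1, 0.3]
grip_width: 0.005
time: 57.75
eef_pos: [0.6266, -0.2295, 0.246]
ee_rot: [-1.24, 1.161, -1.161]
ft_force: [0.4, 0.2, -0.8]
grip_width: 0.004
red 154 239 [0.5445 0.245  0.024 ] (array([543.1, 244.9]), array([60.4, 71.9]), 5.97)
yellow 155 269 [0.4787 0.2381 0.024 ] (array([477.7, 237.6]), array([65.3, 75. ]), 6.71)
green 155 294 [0.4241 0.2349 0.024 ] (array([423.8, 234.2]), array([39.2, 64.6]), 8.75)
brown 128 295 [0.4201 0.2937 0.024 ] (array([421.7, 298.9]), array([47.4, 18.5]), 60.84)
red off along -0.0033 across -0.0034
yellow off along -0.0038 across -0.0036
green off along -0.0016 across 0.0077
brown off along -0.0227 across 0.0096
```

View pics/t26c.png

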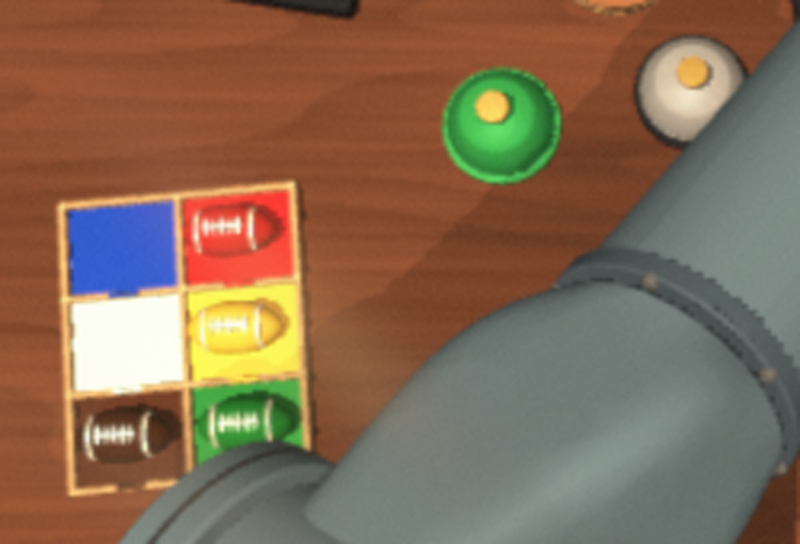

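View pics/s26.png

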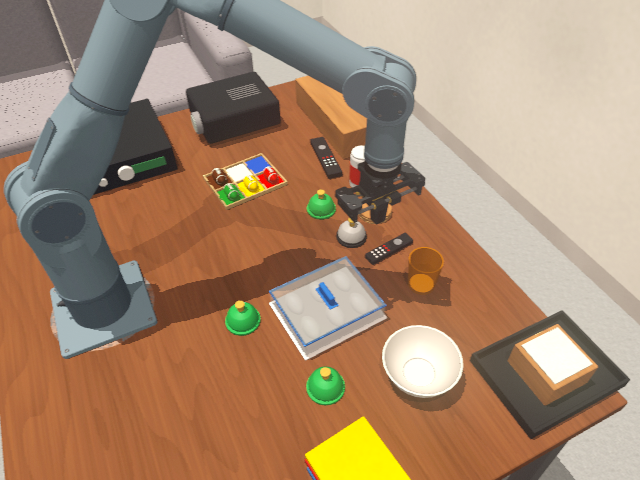

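```bash
python3 -c "
from h import *
print(bot.get_state()['time'],bot.sign_off())"
```

```text
the job is handed in; nothing more can be done
57.9 None
```

The whole job was done and handed in at about 58 s of the 210 s allowed. `sign_off` reports no verdict, so what follows rests on my own checks.

- **Top half off:** I lifted it and laid it down between the mould and the tray, clear of both.
- **Footballs:** four were in the mould (yellow, red, brown and green). Each was moved to the compartment of its own colour.
- **Knocked football:** the brown one was pushed about 2 cm towards a corner of its compartment after I had placed it. I regrasped it and centred it again.
- **Top half back on:** the measured pose was (484.4, -255.8) mm at 3.85°, against (485.0, -255.9) mm at 3.89° at the start. I felt contact at the same height as in the original closed pose.
- **Bell:** I pressed the steel bell, not the green ones. The force rose from 4.9 to 10.7 N with only 0.1 mm more travel, so I read the plunger as at its stop. I then retreated.

**Last checks:** the final top and side pictures show all four footballs within their own walls. The mould is closed, the bell is upright in its place, the bystanders look unmoved and the robot is clear.

**Checks that disagreed:** in the last top view, the colour-mask offset put the brown football 23 mm from its middle along its length, over the 18 mm limit, and the green one 8 mm off. For both, the football and its lining have nearly the same colour, and the arm hid part of the tray. I trusted the close-up views, which show both footballs within a few millimetres of centre. I did not confirm by a separate measurement that the plunger came back up.

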